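# Set two packed cartons on the sloping roller lanes they fit

### The job

Two packed cartons, a long one and a short one, stand on the packing bench between two short roller lanes, a wide one and a narrow one, that slope down away from the robot. Set each carton gently on the lane that fits its length (long carton on the wide lane, short carton on the narrow lane), upright and with its long side across the lane between the side rails, so that it ends resting squarely against the stop at the low end. Do not drop the cartons, and leave the tape gun, the tape roll and the spray bottle where they are.

Things in the scene. Friction and masses are not known exactly. Their poses are not given: they have to be found in the camera images.
- carton_long_mid (a point): Centre (half-way up) of the long carton: rigid, taped brown cardboard, 66 mm (its x) by 140 mm (its y) by 85 mm high (its z, up at the start), 0.3 to 0.65 kg. It stands on the bench; it can be grasped from above across the 66 mm. A half turn about z makes no difference.
- carton_short_mid (a point): Centre (half-way up) of the short carton: the same brown carton but shorter, 66 mm (its x) by 95 mm (its y) by 85 mm high (its z, up at the start), 0.2 to 0.45 kg. It stands on the bench; a half turn about z makes no difference.
- lane_wide: The wide lane: fixed gravity roller lane on low stands, 12 mm thick aluminium side rails 160 mm apart, 315 mm long. Origin: on the bench under its middle; its x points to the low end, y across, z up. 20 mm rollers at 25 mm pitch turn freely with some drag: a carton let go on them rolls slowly (0.08 to 0.3 m/s) down to the stop. Rails rise 18 mm and the end stop 24 mm above the roller tops.
- lane_narrow: The narrow lane: the same in all but its width, 115 mm between the side rails. Origin and axes likewise.
- lane_wide_seat (a point): Point on the wide lane at its low end: in the plane of the roller tops, midway between the rails, at the rubber face of the end stop, 55 mm above the bench. x runs down the slope (0.14 rad below level) into the stop, y across, z square out of the roller plane. Rollers lie from x = 0 to -275 mm. The long carton, resting against the stop, has its centre at x = -33, z = +42 mm here.
- lane_narrow_seat (a point): The same point, with the same axes, on the narrow lane. The short carton, resting against the stop, has its centre at x = -33, z = +42 mm here.
- tape_gun_mid (a point): Centre of the roll in a hand tape dispenser that lies on its side on the bench: brown roll 92 mm across, grey pistol grip, about 200 mm long and 55 mm high overall. Point 28 mm above the bench. Bystander.
- tape_roll_mid (a point): Centre of a loose roll of brown packing tape lying flat, 104 mm across, 48 mm high. Bystander.
- spray_mid (a point): Middle of a white spray bottle with a grey trigger head, 72 mm across, 175 mm tall; the point is 85 mm above the bench. Bystander.

How it is judged:
By the outcome, as a careful person would: the job done as asked, in the order asked, and still so for the second after the job is handed in, with the robot touching nothing.
It also fails if it takes over 61 s, if anything falls off the work surface, if the arm or the gripper's body presses on something with over 40 N, if the wrist force passes 120 N, or if a joint passes its speed limit or range.

### The arm

A 6-joint arm with a two-finger parallel gripper is mounted at the origin on the work surface. World frame = base frame: x ahead of the robot, y to its left, z up, the work surface at z = 0. Lengths are in m, angles in degrees, forces in N, time in s.
With the tool pointing down it reaches from about 0.3 to 0.75 m from the base axis. Payload 8.5 kg.
Tool frame: the origin (TCP) lies at the very end of the fingers, on their centre line; the grasp point (between the pads) lies 19 mm behind it (env.grip_depth is the z of the grasp point in the tool frame, in m); z points along the fingers, y is the direction in which the jaws open and shut (so a half turn about z gives the same grasp; the last joint's range is limited). The gripper opens to 85 mm and grips with 20 to 120 N. Pads are 22 mm wide; open, the fingers measure 114 mm over their backs; the gripper's body (76 mm by 85 mm) begins 54 mm behind the grasp point. The pads swing forward as they close: fully open they stand 13 mm farther back than shut.
Start: joints at [53.268, 21.807, 74.336, -0, 83.858, -12.336], TCP at [0.227, 0.501, 0.199] pointing down, gripper open.
Joint ranges: [-178.18, 178.18], [-50.72, 133.34], [12.68, 142.11], [-81.47, 261.47], [9.98, 163.14], [-165.26, 165.26]. Speed limits (degrees/s): [136.94, 136.94, 180, 180, 180, 180].

### API

Orientations are given as a 3x3 rotation matrix whose columns are the frame's x, y, z axes.
In Python, from rig import env gives the robot as it stands.
- The arm moves only by the tool apply_moves, never from a script. Its argument "plan" is a list of rows, each an object of numbers: "tx", "ty", "tz": the shift along the world's x, y, z in mm; "rx", "ry", "rz": the turn, a rotation vector about the world's x, y, z in rad; "jaw": the opening, from -1 (shut) to 1 (fully open). A call has 1 to 12 rows; each row is the pose to reach, as a shift and turn from the pose measured when the call began; what a row does not reach only later rows make up. A row lasts 1/10 s, in which the tool goes at most 50 mm and 8.59 degrees, less where a joint would pass 70% of its speed; a pose out of reach is approached as far as the arm can. A call with a gripper value outside its range is refused whole. The fingers move at their own pace and stop on an object; "grip_force" is the grip in N (left out, the last holds). Time passes only in rows, so rows that repeat a pose let the fingers close. It gives the time, the measured TCP pose, the force and the opening at its end, in the units of the state.
- env.observe(): the state, without advancing time (a new reading comes with each control period).
- env.get_image(name): name is "scene" or "side" or "wrist"; returns a dict with "image" (420x560x3 uint8, red, green, blue), "intrinsics" (3x3 intrinsics, pixels), "world_from_camera" (4x4, takes a point from camera to world coordinates). Camera axes: x right, y up, looking along -z (the intrinsics and any distortion apply to the point x, -y, -z); pixel columns grow to the right and rows downward; lengths in m; the calibration is good to about 2 mm. A picture is of the moment at which its call begins. There is no depth.
- env.close_job(): hands the job in, once; it reports no verdict.
The state is a dict: "time_s": time; "q": joint angles; "qvel": joint speeds; "joint_efforts": joint torques, N m; "position": TCP position; "tool_rot": TCP orientation; "ft_force": force on the tool from outside, world axes, zero at the start; "wrist_torque": the same for the moment, N m; "grip_width": finger opening in m.
Only numpy, scipy, OpenCV 4.12 (cv2) and the standard library are available. Lean on these libraries where they do the work, as an engineer would, in place of code of your own. Each camera call takes 0.05 s, during which the arm holds its last target.

## Working session

There is one attempt and no reset: what is moved stays moved. The work goes in short steps, Python scripts to look and compute and a tool call to move; the robot and the scene stay as the last step left them, time stands still between calls to the robot, and variables do not carry over. Pictures are saved under pics/ and viewed, and the job is handed in when it is done.

Besides the shell and the picture viewer there is one more tool, called after ">>>" as name(argument=value, ...) on one line, values as JSON. apply_moves: Moves the arm, as the interface text tells. Its arguments: {"type":"object","properties":{"plan":{"type":"array","items":{"type":"object","properties":{"tx":{"type":"number"},"ty":{"type":"number"},"tz":{"type":"number"},"rx":{"type":"number"},"ry":{"type":"number"},"rz":{"type":"number"},"jaw":{"type":"number"}}}},"grip_force":{"type":"number"}},"required":["plan"]}

```bash
ls; mkdir -p pics
python3 - <<'E'
from rig import env
import cv2
for n in ["scene","side","wrist"]:
    d=env.get_image(n); cv2.imwrite(f"pics/{n}0.png",d["image"][:,:,::-1]); print(n,d["intrinsics"].round(1).tolist(),d["world_from_camera"].round(3).tolist())
o=env.observe(); print(o["time_s"],o["position"],o["tool_rot"],o["grip_width"],env.grip_depth)
E
```

```text
pics
scene [[398.1, 0.0, 282.6], [0.0, 398.1, 203.8], [0.0, 0.0, 1.0]] [[0.885, -0.304, 0.352, 0.971], [0.465, 0.604, -0.647, -0.643], [-0.016, 0.737, 0.676, 0.769], [0.0, 0.0, 0.0, 1.0]]
side [[497.3, 0.0, 273.7], [0.0, 497.3, 207.2], [0.0, 0.0, 1.0]] [[0.819, 0.375, -0.434, 0.138], [-0.574, 0.551, -0.607, -0.611], [0.011, 0.746, 0.666, 0.776], [0.0, 0.0, 0.0, 1.0]]
wrist [[341.5, 0.0, 276.6], [0.0, 341.5, 212.9], [0.0, 0.0, 1.0]] [[0.413, -0.873, -0.261, 0.161], [0.911, 0.395, 0.12, 0.53], [-0.002, -0.288, 0.958, 0.375], [0.0, 0.0, 0.0, 1.0]]
0.15 [0.22703144 0.50068951 0.19878091] [[-9.10705039e-01  4.13056842e-01 -6.14039907e-04]
 [ 4.13057244e-01  9.10704677e-01 -8.38850839e-04]
 [ 2.12715937e-04 -1.01757932e-03 -9.99999460e-01]] 0.08569564868007054 -0.0187
```

View pics/scene0.png

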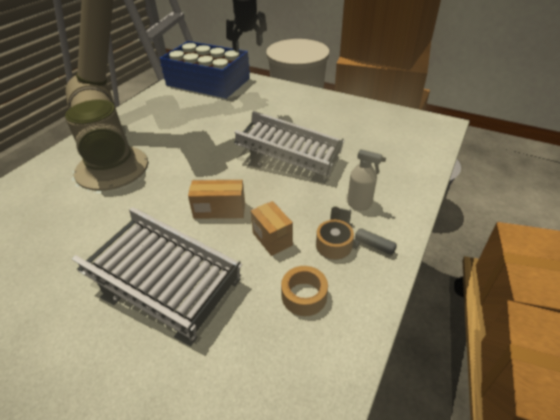

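View pics/side0.png

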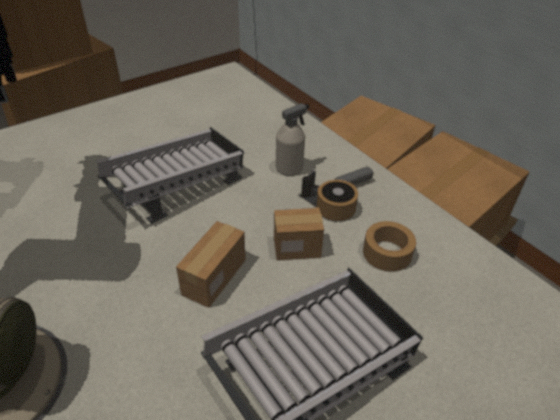

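View pics/wrist0.png

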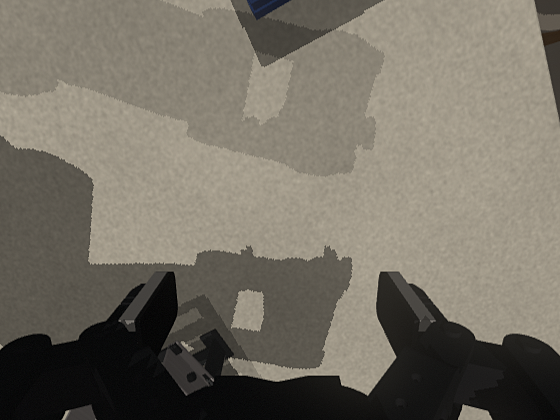

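The scene view shows the wide lane at (160,270), the narrow lane at (290,145), the long carton at (217,200), the short carton at (272,227), and the bystanders to the right. I'll zoom in to measure corners.

Run:
```python
from rig import env
import cv2
d=env.get_image("scene"); print(d.keys())
a=cv2.imread("pics/scene0.png"); b=cv2.imread("pics/side0.png")
def crop(im,x,y,w,h,s,n):
    c=cv2.resize(im[y:y+h,x:x+w],None,fx=s,fy=s,interpolation=cv2.INTER_CUBIC)
    c=cv2.convertScaleAbs(c,alpha=1.3)
    for i in range(x-x%20+20,x+w,20): cv2.putText(c,str(i),((i-x)*s,10),0,.35,(0,0,255)); cv2.line(c,((i-x)*s,12),((i-x)*s,18),(0,0,255))
    for j in range(y-y%20+20,y+h,20): cv2.putText(c,str(j),(0,(j-y)*s),0,.35,(0,0,255)); cv2.line(c,(22,(j-y)*s),(28,(j-y)*s),(0,0,255))
    cv2.imwrite(f"pics/{n}.png",c)
crop(a,70,200,180,140,4,"s_wide"); crop(a,180,105,180,150,4,"s_mid")
crop(b,200,260,230,160,3,"d_wide"); crop(b,90,120,165,110,4,"d_nar"); crop(b,170,200,160,110,5,"d_cart")
```

```text
dict_keys(['image', 'intrinsics', 'world_from_camera'])
```

View pics/s_wide.png

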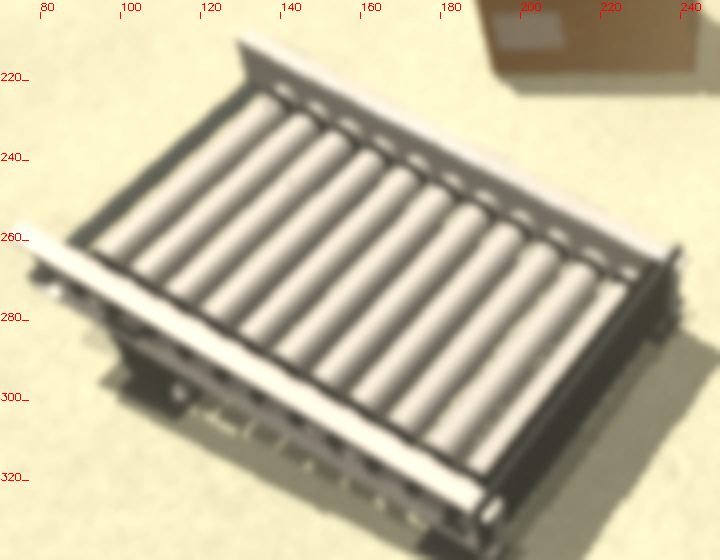

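View pics/s_mid.png

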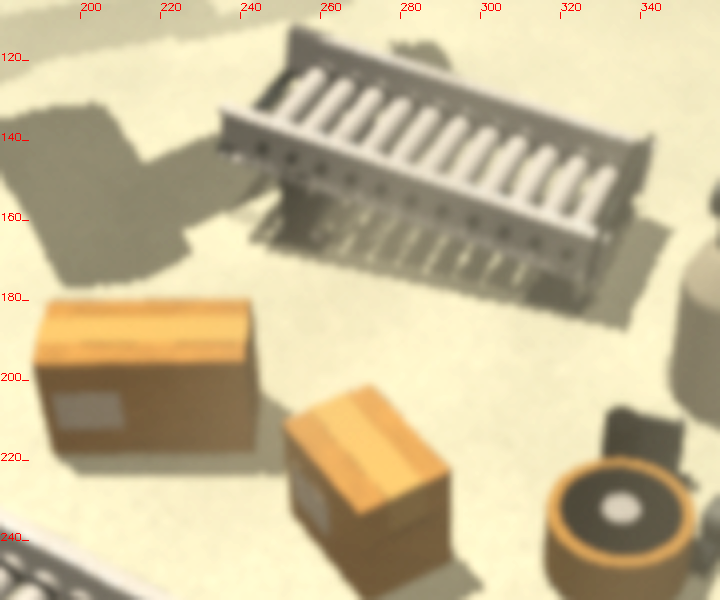

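View pics/d_wide.png

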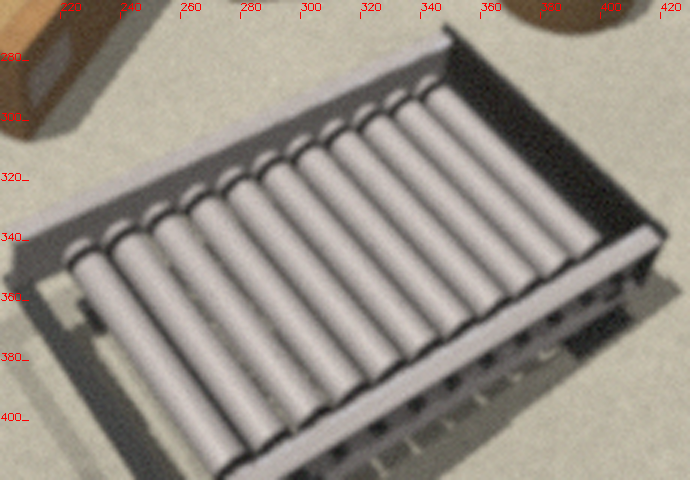

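View pics/d_nar.png

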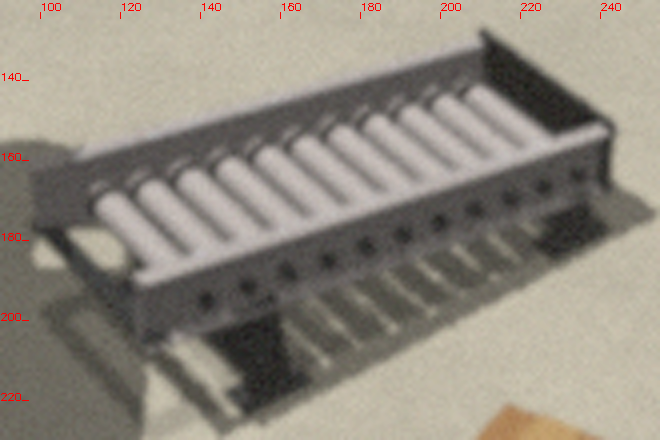

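View pics/d_cart.png

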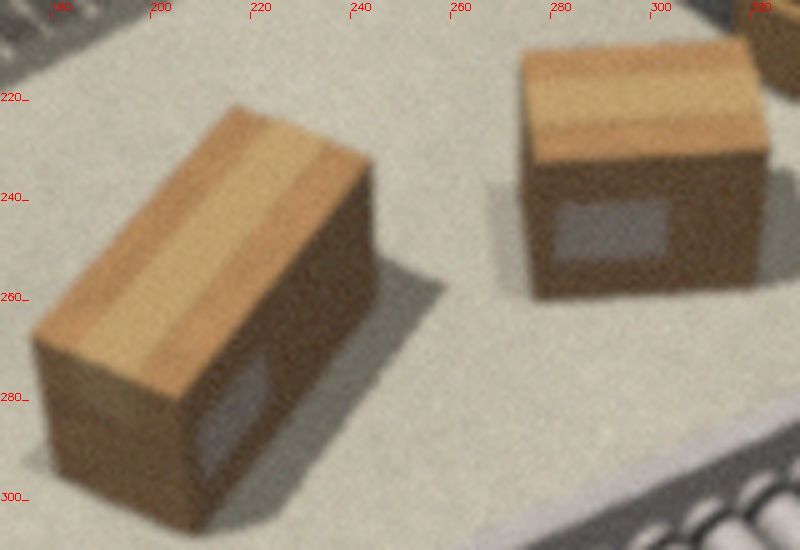

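```bash
cat > h.py <<'E'
import numpy as np
from rig import env
from scipy.optimize import least_squares
from scipy.spatial.transform import Rotation as R
C={n:env.get_image(n) for n in("scene","side")}
def ray(n,px):
    K=C[n]["intrinsics"];T=C[n]["world_from_camera"]
    d=np.linalg.solve(K,[px[0],px[1],1]); d=T[:3,:3]@(d*[1,-1,-1]); return T[:3,3],d
def onz(n,px,z):
    o,d=ray(n,px); return o+d*(z-o[2])/d[2]
def proj(n,P):
    K=C[n]["intrinsics"];T=C[n]["world_from_camera"]
    p=(T[:3,:3].T@(np.asarray(P)-T[:3,3]))*[1,-1,-1]; p=K@p; return p[:2]/p[2]
def seatR(yaw): return R.from_euler("zy",[yaw,0.14]).as_matrix()
E
python3 - <<'E'
from h import *
def z(o,s,pts): return [(o[0]+a/s,o[1]+b/s) for a,b in pts]
carts={"long":(z((170,200),5,[(235,105),(372,160),(180,400),(33,335)]),z((180,105),4,[(45,300),(248,300),(243,362),(33,365)])),
"short":(z((170,200),5,[(520,55),(745,38),(768,152),(535,162)]),z((180,105),4,[(283,422),(372,383),(450,470),(360,515)]))}
for k,(sd,sc) in carts.items():
    for n,p in(("side",sd),("scene",sc)):
        Q=np.array([onz(n,q,.085) for q in p])[:,:2]
        import cv2
        e=np.roll(Q,-1,0)-Q; L=np.hypot(*e.T)
        i=0 if L[0]+L[2]>L[1]+L[3] else 1
        v=e[i]-e[i+2]
        print(k,n,Q.mean(0).round(4),L.round(3),"yaw long axis",np.degrees(np.arctan2(v[1],v[0])).round(1)%180)
so,no,do,dn=(70,200),(180,105),(200,260),(90,120)
# (view, px, kind, value)
W=[("scene",p,"y",.086) for p in z(so,4,[(250,48),(500,172),(640,248)])]+[("scene",p,"y",-.086) for p in z(so,4,[(60,248),(250,368),(470,492)])]
W+=[("side",p,"y",.086) for p in z(do,3,[(100,202),(250,135),(400,62)])]+[("side",p,"y",-.086) for p in z(do,3,[(300,448),(480,343),(640,243)])]
W+=[("side",p,"r",v) for p,v in zip(z(do,3,[(158,360),(515,168)]),(-.2625,-.0125))]+[("scene",p,"r",v) for p,v in zip(z(so,4,[(187,176),(510,357)]),(-.2625,-.0375))]
N=[("scene",p,"y",.0635) for p in z(no,4,[(320,38),(630,140)])]+[("scene",p,"y",-.0635) for p in z(no,4,[(260,122),(420,176),(560,222)])]
N+=[("side",p,"y",.0635) for p in z(dn,4,[(150,135),(300,93),(420,60)])]+[("side",p,"y",-.0635) for p in z(dn,4,[(250,240),(400,195),(520,158)])]
N+=[("side",p,"r",v) for p,v in zip(z(dn,4,[(138,230),(512,115)]),(-.2625,-.0125))]+[("scene",p,"r",v) for p,v in zip(z(no,4,[(300,95),(572,175)]),(-.2625,-.0375))]
for nm,L,x0 in(("wide",W,[.6,-.2,0]),("narrow",N,[.6,.2,0])):
    def f(x):
        M=seatR(x[2]);s=np.array([x[0],x[1],.055]);r=[]
        for n,p,k,v in L:
            o,d=ray(n,p);o=M.T@(o-s);d=M.T@d;h=.018 if k=="y" else -.010
            q=o+d*(h-o[2])/d[2]; r.append(q[1]-v if k=="y" else q[0]-v)
        return np.array(r)
    s=least_squares(f,x0); print(nm,s.x.round(4),np.degrees(s.x[2]).round(2),(s.fun*1000).round(1))
    M=seatR(s.x[2]);h=.092 if nm=="wide" else .0695
    for n in("scene","side"):
        print(n,[proj(n,np.array([s.x[0],s.x[1],.055])+M@q).round(0).tolist() for q in([0,h,.024],[0,-h,.024])])
for n,p in(("scene",(305,290)),("side",(390,245))): print("roll",onz(n,p,.03))
for n,p in(("scene",(335,237)),("side",(338,198))): print("gun",onz(n,p,.04))
for n,p in(("scene",(362,190)),("side",(290,150))): print("spray",onz(n,p,.085))
E
```

```text
long side [ 0.4224 -0.0131] [0.065 0.138 0.064 0.139] yaw long axis 27.80000000000001
long scene [ 0.4249 -0.0118] [0.139 0.064 0.137 0.067] yaw long axis 27.3
short side [ 0.6069 -0.0426] [0.095 0.068 0.093 0.063] yaw long axis 150.6
short scene [ 0.6112 -0.0405] [0.065 0.093 0.065 0.095] yaw long axis 149.4
wide [ 0.5996 -0.2838  0.0016] 0.09 [-4.  -0.4 -2.2  6.3  2.4  4.4 -2.7 -4.3 -2.2  2.4 -0.1  0.3  1.3  4.9
 -4.8 -2. ]
scene [[235.0, 260.0], [184.0, 326.0]]
side [[345.0, 269.0], [420.0, 340.0]]
narrow [0.6338 0.2992 0.0977] 5.6 [-2.3 -1.6 -0.6  0.6  3.  -2.2 -2.3 -3.   5.4  2.4  0.6 -0.4  5.5 -4.6
 -1.3]
scene [[340.0, 138.0], [327.0, 163.0]]
side [[209.0, 127.0], [242.0, 152.0]]
roll [ 0.76180725 -0.16284777  0.03      ]
roll [ 0.75607732 -0.16541891  0.03      ]
gun [0.7634396  0.00655977 0.04      ]
gun [0.75601679 0.00208082 0.04      ]
spray [0.77588661 0.15428188 0.085     ]
spray [0.73814841 0.16421281 0.085     ]
```

>>> apply_moves(plan=[{"tz": 50}, {"tx": 30, "ty": -20, "tz": 90}, {"tx": 80, "ty": -45, "tz": 100}, {"tx": 125, "ty": -70, "tz": 100}, {"tx": 170, "ty": -95, "tz": 100}, {"tx": 215, "ty": -120, "tz": 100}, {"tx": 260, "ty": -145, "tz": 100}, {"tx": 305, "ty": -170, "tz": 100}, {"tx": 350, "ty": -195, "tz": 100}, {"tx": 370, "ty": -205, "tz": 100}, {"tx": 370, "ty": -205, "tz": 100}, {"tx": 370, "ty": -205, "tz": 100}])

```text
validation failed for argument at $.pl...
```

```bash
cat > snap.py <<'E'
import sys,cv2
from rig import env
n,f=sys.argv[1:]
d=env.get_image(n); cv2.imwrite(f"pics/{f}.png",cv2.convertScaleAbs(d["image"][:,:,::-1],alpha=1.5))
import pickle; pickle.dump(d,open(f"{f}.pkl","wb"))
o=env.observe(); print(o["time_s"],o["position"].round(4),o["ft_force"],o["qvel"].round(1))
E
python3 snap.py wrist w1
```

```text
0.35 [0.2271 0.5008 0.1991] [ 0.07504531 -0.15778874  0.00219129] [-0.1 -0.  -0.1  0.1 -0.1 -0. ]
```

View pics/w1.png

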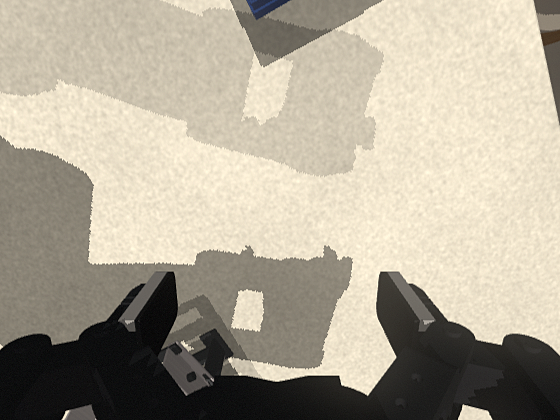

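The call was refused on its format, so the arm hasn't moved. I'll retry with every field filled in.

>>> apply_moves(plan=[{"tx": 0, "ty": 0, "tz": 50, "rx": 0, "ry": 0, "rz": 0, "jaw": 1}, {"tx": 30, "ty": -20, "tz": 90, "rx": 0, "ry": 0, "rz": 0, "jaw": 1}, {"tx": 80, "ty": -45, "tz": 100, "rx": 0, "ry": 0, "rz": 0, "jaw": 1}, {"tx": 125, "ty": -70, "tz": 100, "rx": 0, "ry": 0, "rz": 0, "jaw": 1}, {"tx": 170, "ty": -95, "tz": 100, "rx": 0, "ry": 0, "rz": 0, "jaw": 1}, {"tx": 215, "ty": -120, "tz": 100, "rx": 0, "ry": 0, "rz": 0, "jaw": 1}, {"tx": 260, "ty": -145, "tz": 100, "rx": 0, "ry": 0, "rz": 0, "jaw": 1}, {"tx": 305, "ty": -170, "tz": 100, "rx": 0, "ry": 0, "rz": 0, "jaw": 1}, {"tx": 350, "ty": -195, "tz": 100, "rx": 0, "ry": 0, "rz": 0, "jaw": 1}, {"tx": 370, "ty": -205, "tz": 100, "rx": 0, "ry": 0, "rz": 0, "jaw": 1}, {"tx": 370, "ty": -205, "tz": 100, "rx": 0, "ry": 0, "rz": 0, "jaw": 1}, {"tx": 370, "ty": -205, "tz": 100, "rx": 0, "ry": 0, "rz": 0, "jaw": 1}])

```text
time_s: 1.55
position: [0.5976, 0.2953, 0.2983]
tool_rot: [[-0.91, 0.414, -0.001], [0.414, 0.91, -0.0], [0.001, -0.001, -1.0]]
ft_force: [-0.4, 0.9, 0.4]
grip_width: 0.0852
```

```bash
python3 snap.py wrist w2
```

```text
1.6 [0.5968 0.2961 0.299 ] [ 0.31455111 -0.65863431  1.02985027] [ 1.2 -1.2  0.4 -0.   0.   0. ]
```

View pics/w2.png

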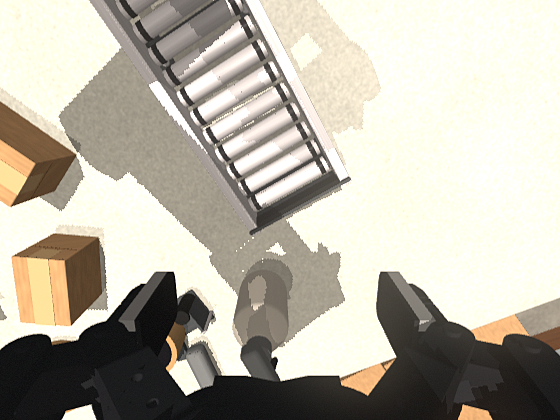

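>>> apply_moves(plan=[{"tx": 0, "ty": -40, "tz": 0, "rx": 0, "ry": 0, "rz": 0, "jaw": 1}, {"tx": 0, "ty": -90, "tz": 0, "rx": 0, "ry": 0, "rz": 0, "jaw": 1}, {"tx": 0, "ty": -140, "tz": 0, "rx": 0, "ry": 0, "rz": 0, "jaw": 1}, {"tx": 0, "ty": -190, "tz": 0, "rx": 0, "ry": 0, "rz": 0, "jaw": 1}, {"tx": 0, "ty": -240, "tz": 0, "rx": 0, "ry": 0, "rz": 0, "jaw": 1}, {"tx": 0, "ty": -290, "tz": 0, "rx": 0, "ry": 0, "rz": 0, "jaw": 1}, {"tx": 0, "ty": -340, "tz": 0, "rx": 0, "ry": 0, "rz": 0, "jaw": 1}, {"tx": 0, "ty": -390, "tz": 0, "rx": 0, "ry": 0, "rz": 0, "jaw": 1}, {"tx": 0, "ty": -440, "tz": 0, "rx": 0, "ry": 0, "rz": 0, "jaw": 1}, {"tx": 0, "ty": -480, "tz": 0, "rx": 0, "ry": 0, "rz": 0, "jaw": 1}, {"tx": 0, "ty": -500, "tz": 0, "rx": 0, "ry": 0, "rz": 0, "jaw": 1}, {"tx": 0, "ty": -500, "tz": 0, "rx": 0, "ry": 0, "rz": 0, "jaw": 1}])

```text
time_s: 2.8
position: [0.5965, -0.2049, 0.2989]
tool_rot: [[-0.91, 0.414, -0.001], [0.414, 0.91, -0.0], [0.001, -0.0, -1.0]]
ft_force: [-0.9, 0.7, -0.5]
grip_width: 0.0853
```

```bash
python3 snap.py wrist w3
python3 - <<'E'
import cv2
a=cv2.imread("pics/w2.png")
c=cv2.convertScaleAbs(cv2.resize(a[100:250,160:360],None,fx=4,fy=4,interpolation=cv2.INTER_CUBIC),alpha=.7); cv2.imwrite("pics/w2z.png",c)
E
```

```text
2.85 [ 0.5967 -0.2033  0.2992] [-0.70452948  0.81997754 -0.13844103] [ 2.1 -0.8  0.5  0.4  0.1  0.3]
```

View pics/w2z.png

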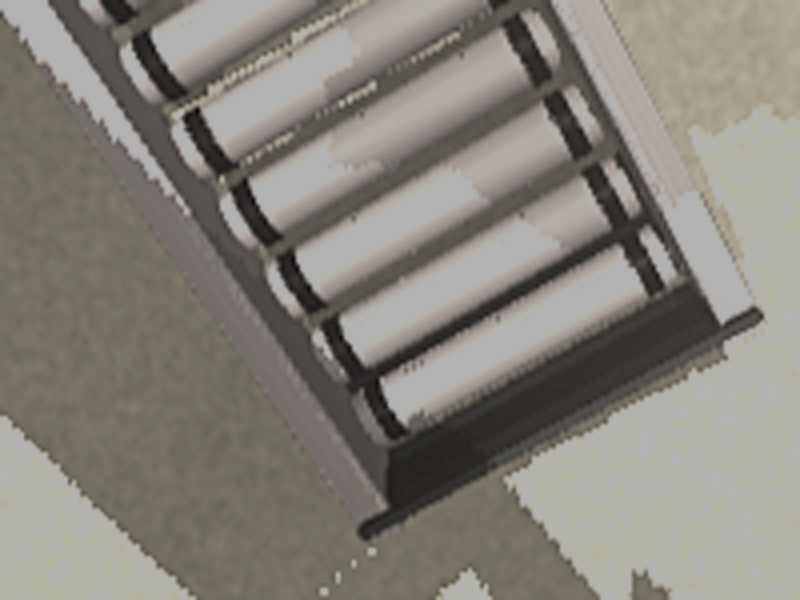

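View pics/w3.png

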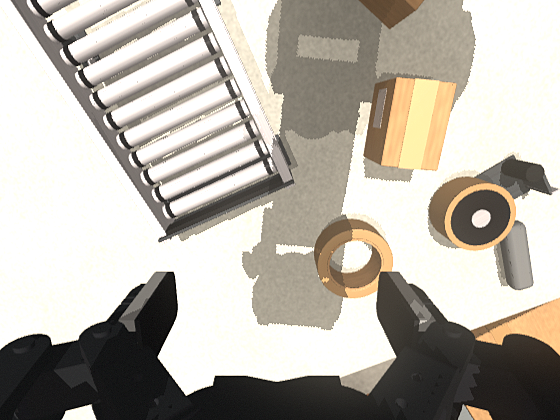

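Run:
```python
import cv2
a=cv2.imread("pics/w3.png")
c=cv2.convertScaleAbs(cv2.resize(a[100:250,130:330],None,fx=4,fy=4,interpolation=cv2.INTER_CUBIC),alpha=.7); cv2.imwrite("pics/w3z.png",c)
c=cv2.convertScaleAbs(cv2.resize(a[60:200,350:490],None,fx=4,fy=4,interpolation=cv2.INTER_CUBIC),alpha=.7); cv2.imwrite("pics/w3y.png",c)
c=cv2.convertScaleAbs(cv2.resize(a[0:140,0:250],None,fx=3,fy=3,interpolation=cv2.INTER_CUBIC),alpha=.7); cv2.imwrite("pics/w3x.png",c)
```

```text
(no output)
```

View pics/w3z.png

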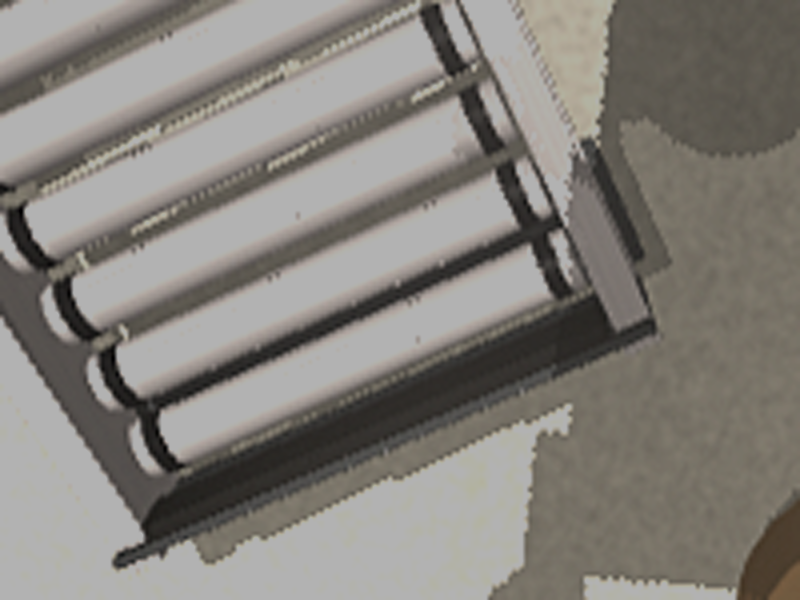

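View pics/w3x.png

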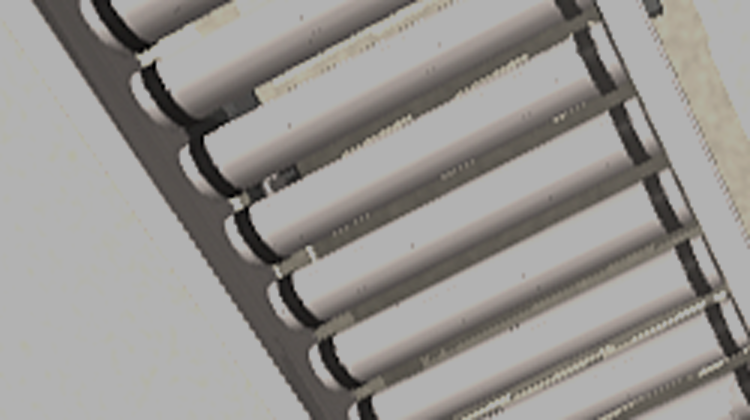

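View pics/w3y.png

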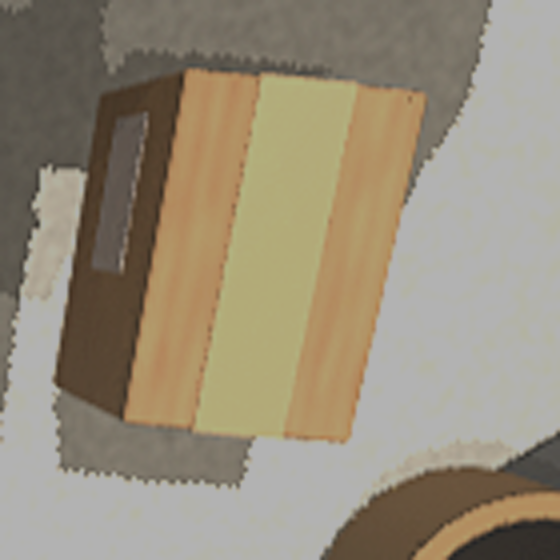

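Run:
```python
from h import *
import pickle
for f in("w2","w3"): C[f]=pickle.load(open(f+".pkl","rb"))
def z(o,s,pts): return [(o[0]+a/s,o[1]+b/s) for a,b in pts]
Q=np.array([onz("w3",q,.085) for q in z((350,60),4,[(185,70),(425,93),(348,440),(125,420)])])[:,:2]
e=np.roll(Q,-1,0)-Q; v=e[1]-e[3];print("short",Q.mean(0),np.hypot(*e.T),np.degrees(np.arctan2(v[1],v[0]))%180)
n0=(160,100)
N=[("w2",p,"y",-.0575) for p in z(n0,4,[(45,0),(388,505)])]+[("w2",p,"y",.0575) for p in z(n0,4,[(555,0),(720,328)])]+[("w2",p,"x",0) for p in z(n0,4,[(390,508),(718,335)])]
W=[("w3",p,"y",-.08) for p in [(11.7,0),(103.3,140),(130,178.75),(167,230)]]+[("w3",p,"y",.08) for p in [(200,1.7),(248.3,116.7),(283,182)]]+[("w3",p,"x",0) for p in z((130,100),4,[(148,542),(612,333)])]
for nm,L,x0 in(("wide",W,[.6,-.2,0]),("narrow",N,[.6,.2,0])):
    def f(x):
        M=seatR(x[2]);s=np.array([x[0],x[1],.055]);r=[]
        for n,p,k,v in L:
            o,d=ray(n,p);o=M.T@(o-s);d=M.T@d;h=.018 if k=="y" else .024
            q=o+d*(h-o[2])/d[2]; r.append(q[1]-v if k=="y" else q[0]-v)
        return np.array(r)
    s=least_squares(f,x0); print(nm,s.x.round(4),np.degrees(s.x[2]).round(2),(s.fun*1000).round(1))
```

```text
short [ 0.60923193 -0.04061435] [0.0649961  0.09370773 0.06476026 0.09369082] 150.7095177298614
wide [ 0.605  -0.2826 -0.0015] -0.08 [ 1.2 -0.6  0.2  3.2  0.8 -4.5 -0.3  0.5 -0.3]
narrow [0.6381 0.302  0.0929] 5.32 [-1.   0.1  1.  -0.1 -0.6  0.6]
```

>>> apply_moves(plan=[{"tx": -10, "ty": 15, "tz": 0, "rx": 0, "ry": 0, "rz": -0.12, "jaw": 1}, {"tx": -30, "ty": 35, "tz": 0, "rx": 0, "ry": 0, "rz": -0.25, "jaw": 1}, {"tx": -50, "ty": 55, "tz": -10, "rx": 0, "ry": 0, "rz": -0.39, "jaw": 1}, {"tx": -70, "ty": 75, "tz": -20, "rx": 0, "ry": 0, "rz": -0.53, "jaw": 1}, {"tx": -90, "ty": 95, "tz": -30, "rx": 0, "ry": 0, "rz": -0.67, "jaw": 1}, {"tx": -110, "ty": 120, "tz": -40, "rx": 0, "ry": 0, "rz": -0.81, "jaw": 1}, {"tx": -130, "ty": 140, "tz": -50, "rx": 0, "ry": 0, "rz": -0.95, "jaw": 1}, {"tx": -150, "ty": 160, "tz": -60, "rx": 0, "ry": 0, "rz": -1.09, "jaw": 1}, {"tx": -160, "ty": 175, "tz": -70, "rx": 0, "ry": 0, "rz": -1.23, "jaw": 1}, {"tx": -170, "ty": 185, "tz": -80, "rx": 0, "ry": 0, "rz": -1.37, "jaw": 1}, {"tx": -173, "ty": 190, "tz": -90, "rx": 0, "ry": 0, "rz": -1.51, "jaw": 1}, {"tx": -173, "ty": 190, "tz": -99, "rx": 0, "ry": 0, "rz": -1.6, "jaw": 1}])

```text
time_s: 4.15
position: [0.423, -0.0096, 0.2007]
tool_rot: [[0.439, 0.899, 0.001], [0.899, -0.439, 0.0], [0.0, 0.001, -1.0]]
ft_force: [0.6, -0.7, -0.2]
grip_width: 0.0853
```

>>> apply_moves(plan=[{"tx": 0, "ty": 0, "tz": 0, "rx": 0, "ry": 0, "rz": -0.13, "jaw": 1}, {"tx": 0, "ty": 0, "tz": 0, "rx": 0, "ry": 0, "rz": -0.26, "jaw": 1}, {"tx": 0, "ty": 0, "tz": 0, "rx": 0, "ry": 0, "rz": -0.39, "jaw": 1}, {"tx": 0, "ty": 0, "tz": 0, "rx": 0, "ry": 0, "rz": -0.52, "jaw": 1}, {"tx": 0, "ty": 0, "tz": 0, "rx": 0, "ry": 0, "rz": -0.6, "jaw": 1}, {"tx": 0, "ty": 0, "tz": 0, "rx": 0, "ry": 0, "rz": -0.62, "jaw": 1}, {"tx": 0, "ty": 0, "tz": 0, "rx": 0, "ry": 0, "rz": -0.62, "jaw": 1}])

```text
time_s: 4.85
position: [0.4228, -0.0087, 0.201]
tool_rot: [[0.878, 0.479, 0.001], [0.479, -0.878, -0.001], [0.001, 0.001, -1.0]]
ft_force: [0.2, -0.0, -0.3]
grip_width: 0.085
```

```bash
python3 snap.py wrist w4;python3 -c "
from rig import env
import numpy as np
o=env.observe();T=o['tool_rot'];print(np.degrees(np.arctan2(T[1,1],T[0,1])),T.round(4),o['q'].round(1))"
```

```text
4.9 [ 0.4228 -0.0089  0.201 ] [-0.05604219 -0.63064829  0.07525772] [-0.5  0.3 -0.1  0.   0.1 -0.1]
-61.38467052820466 [[ 8.779e-01  4.789e-01  1.400e-03]
 [ 4.789e-01 -8.779e-01 -7.000e-04]
 [ 9.000e-04  1.300e-03 -1.000e+00]] [-17.3   8.8  92.6  -0.   78.5  44.1]
```

View pics/w4.png

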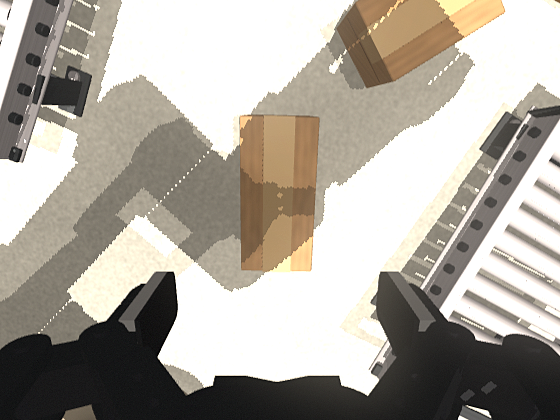

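Run:
```python
from h import *
import pickle
C["w4"]=pickle.load(open("w4.pkl","rb"))
Q=np.array([onz("w4",q,.085) for q in [(239.5,116),(319,117.5),(311.5,271.5),(241,271)]])[:,:2]
e=np.roll(Q,-1,0)-Q; v=e[1]-e[3];print(Q.mean(0),np.hypot(*e.T),np.degrees(np.arctan2(v[1],v[0]))%180)
```

```text
[ 0.4222909  -0.01170562] [0.06548155 0.1396787  0.06634748 0.14030443] 27.58614256934092
```

>>> apply_moves(grip_force=45, plan=[{"tx": 0, "ty": -3, "tz": -20, "rx": 0, "ry": 0, "rz": -0.018, "jaw": 1}, {"tx": 0, "ty": -3, "tz": -50, "rx": 0, "ry": 0, "rz": -0.018, "jaw": 1}, {"tx": 0, "ty": -3, "tz": -80, "rx": 0, "ry": 0, "rz": -0.018, "jaw": 1}, {"tx": 0, "ty": -3, "tz": -105, "rx": 0, "ry": 0, "rz": -0.018, "jaw": 1}, {"tx": 0, "ty": -3, "tz": -125, "rx": 0, "ry": 0, "rz": -0.018, "jaw": 1}, {"tx": 0, "ty": -3, "tz": -145, "rx": 0, "ry": 0, "rz": -0.018, "jaw": 1}, {"tx": 0, "ty": -3, "tz": -157, "rx": 0, "ry": 0, "rz": -0.018, "jaw": 1}, {"tx": 0, "ty": -3, "tz": -161, "rx": 0, "ry": 0, "rz": -0.018, "jaw": 1}, {"tx": 0, "ty": -3, "tz": -161, "rx": 0, "ry": 0, "rz": -0.018, "jaw": 1}])

```text
time_s: 5.9
position: [0.4229, -0.0122, 0.0397]
tool_rot: [[0.887, 0.463, 0.001], [0.463, -0.887, -0.001], [0.0, 0.001, -1.0]]
ft_force: [-0.3, -0.1, -0.3]
grip_width: 0.0854
```

>>> apply_moves(grip_force=45, plan=[{"tx": 0, "ty": 0, "tz": 0, "rx": 0, "ry": 0, "rz": 0, "jaw": 0.6}, {"tx": 0, "ty": 0, "tz": 0, "rx": 0, "ry": 0, "rz": 0, "jaw": 0.4}, {"tx": 0, "ty": 0, "tz": 0, "rx": 0, "ry": 0, "rz": 0, "jaw": 0.2}, {"tx": 0, "ty": 0, "tz": 0, "rx": 0, "ry": 0, "rz": 0, "jaw": 0}, {"tx": 0, "ty": 0, "tz": 0, "rx": 0, "ry": 0, "rz": 0, "jaw": -0.2}, {"tx": 0, "ty": 0, "tz": 0, "rx": 0, "ry": 0, "rz": 0, "jaw": -0.2}, {"tx": 0, "ty": 0, "tz": 0, "rx": 0, "ry": 0, "rz": 0, "jaw": -0.2}, {"tx": 0, "ty": 0, "tz": 0, "rx": 0, "ry": 0, "rz": 0, "jaw": -0.2}])

```text
time_s: 6.7
position: [0.423, -0.0119, 0.0407]
tool_rot: [[0.887, 0.463, 0.002], [0.463, -0.887, -0.0], [0.001, 0.001, -1.0]]
ft_force: [-1.7, 2.5, 6.7]
grip_width: 0.0644
```

```bash
cat > tgt.py <<'E'
import numpy as np
from rig import env
from scipy.spatial.transform import Rotation as R
def go(seat,yaw,x,gap,off,jawangle):
    """target TCP for carton centre at seat x, gap above rollers; off=bottom below TCP"""
    o=env.observe();T=o["tool_rot"];p=o["position"]
    M=R.from_euler("zy",[yaw,0.14]).as_matrix()
    c=np.array(seat)+M@[x,0,off+gap]
    ty=M[:,0]; tz=-M[:,2]; G=np.c_[np.cross(ty,tz),ty,tz]
    rv=R.from_matrix(G@T.T).as_rotvec()
    print("pos",p.round(4),"shift mm",((c-p)*1000).round(1),"rotvec",rv.round(3),"normal",M[:,2].round(3))
    return c,rv
E
python3 - <<'E'
from tgt import *
go([.603,-.283,.055],0,-.047,.002,.0407,0)
E
```

```text
pos [ 0.423  -0.0119  0.0407] shift mm [ 139.4 -271.1   63.1] rotvec [0.076 0.127 1.088] normal [0.14 0.   0.99]
```

>>> apply_moves(plan=[{"tx": 0, "ty": 0, "tz": 15, "rx": 0, "ry": 0, "rz": 0, "jaw": -0.2}, {"tx": 0, "ty": 0, "tz": 45, "rx": 0, "ry": 0, "rz": 0, "jaw": -0.2}, {"tx": 0, "ty": 0, "tz": 80, "rx": 0, "ry": 0, "rz": 0, "jaw": -0.2}, {"tx": 0, "ty": 0, "tz": 115, "rx": 0, "ry": 0, "rz": 0, "jaw": -0.2}, {"tx": 0, "ty": -10, "tz": 150, "rx": 0, "ry": 0, "rz": 0, "jaw": -0.2}, {"tx": 10, "ty": -30, "tz": 165, "rx": 0.008, "ry": 0.013, "rz": 0.109, "jaw": -0.2}, {"tx": 30, "ty": -60, "tz": 165, "rx": 0.015, "ry": 0.025, "rz": 0.218, "jaw": -0.2}, {"tx": 50, "ty": -90, "tz": 165, "rx": 0.023, "ry": 0.038, "rz": 0.326, "jaw": -0.2}, {"tx": 70, "ty": -120, "tz": 165, "rx": 0.03, "ry": 0.051, "rz": 0.435, "jaw": -0.2}, {"tx": 85, "ty": -150, "tz": 165, "rx": 0.038, "ry": 0.064, "rz": 0.544, "jaw": -0.2}, {"tx": 95, "ty": -180, "tz": 165, "rx": 0.046, "ry": 0.076, "rz": 0.653, "jaw": -0.2}, {"tx": 105, "ty": -200, "tz": 165, "rx": 0.053, "ry": 0.089, "rz": 0.762, "jaw": -0.2}])

```text
time_s: 7.9
position: [0.5279, -0.2137, 0.2051]
tool_rot: [[0.317, 0.943, -0.1], [0.948, -0.317, 0.017], [-0.016, -0.1, -0.995]]
ft_force: [0.6, 0.6, -5.1]
grip_width: 0.0643
```

Run:
```python
from tgt import *
go([.603,-.283,.055],0,-.047,.002,.0407,0)
```

```text
pos [ 0.5279 -0.2137  0.2051] shift mm [  34.5  -69.3 -101.3] rotvec [0.022 0.037 0.323] normal [0.14 0.   0.99]
```

>>> apply_moves(plan=[{"tx": 10, "ty": -20, "tz": 0, "rx": 0.007, "ry": 0.012, "rz": 0.11, "jaw": -0.2}, {"tx": 25, "ty": -40, "tz": 0, "rx": 0.015, "ry": 0.025, "rz": 0.22, "jaw": -0.2}, {"tx": 38, "ty": -60, "tz": -10, "rx": 0.022, "ry": 0.037, "rz": 0.323, "jaw": -0.2}, {"tx": 43, "ty": -69, "tz": -30, "rx": 0.022, "ry": 0.037, "rz": 0.323, "jaw": -0.2}, {"tx": 43, "ty": -69, "tz": -41, "rx": 0.022, "ry": 0.037, "rz": 0.323, "jaw": -0.2}, {"tx": 43, "ty": -69, "tz": -41, "rx": 0.022, "ry": 0.037, "rz": 0.323, "jaw": -0.2}, {"tx": 43, "ty": -69, "tz": -41, "rx": 0.022, "ry": 0.037, "rz": 0.323, "jaw": -0.2}])

```text
time_s: 8.6
position: [0.5707, -0.282, 0.1649]
tool_rot: [[-0.001, 0.99, -0.14], [1.0, 0.001, -0.0], [0.0, -0.14, -0.99]]
ft_force: [-0.4, -0.2, -5.2]
grip_width: 0.0641
```

```bash
python3 snap.py scene s5; python3 snap.py side d5
python3 - <<'E'
from tgt import *
go([.603,-.283,.055],0,-.047,.002,.0407,0)
import cv2
a=cv2.imread("pics/s5.png")[180:340,60:260];b=cv2.imread("pics/d5.png")[240:400,200:430]
cv2.imwrite("pics/c5.png",cv2.resize(cv2.hconcat([a,b]),None,fx=1.8,fy=1.8,interpolation=cv2.INTER_CUBIC))
E
```

```text
8.65 [ 0.571  -0.2822  0.1654] [-0.65909075 -0.75719744 -5.15105246] [-0.  -0.4 -0.5 -0.1 -0.1  0. ]
8.7 [ 0.571  -0.2823  0.1656] [-0.10739033  0.75211951 -5.23704851] [-0.1 -0.1 -0.1 -0.1 -0.2  0. ]
pos [ 0.571  -0.2823  0.1656] shift mm [ -8.6  -0.7 -61.7] rotvec [ 0.001  0.001 -0.001] normal [0.14 0.   0.99]
```

View pics/c5.png

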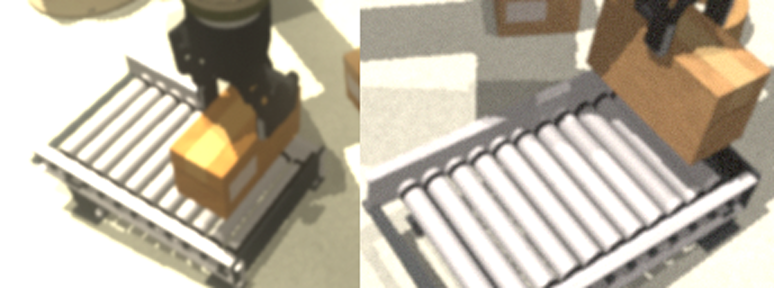

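The carton hangs square over the wide lane between the rails, near the stop. Now I'll lower it in small steps.

>>> apply_moves(plan=[{"tx": -2, "ty": 0, "tz": -15, "rx": 0, "ry": 0, "rz": 0, "jaw": -0.2}, {"tx": -4, "ty": 0, "tz": -30, "rx": 0, "ry": 0, "rz": 0, "jaw": -0.2}, {"tx": -6, "ty": -1, "tz": -43, "rx": 0, "ry": 0, "rz": 0, "jaw": -0.2}, {"tx": -7, "ty": -1, "tz": -52, "rx": 0, "ry": 0, "rz": 0, "jaw": -0.2}, {"tx": -8, "ty": -1, "tz": -57, "rx": 0, "ry": 0, "rz": 0, "jaw": -0.2}, {"tx": -8, "ty": -1, "tz": -59, "rx": 0, "ry": 0, "rz": 0, "jaw": -0.2}, {"tx": -8, "ty": -1, "tz": -60, "rx": 0, "ry": 0, "rz": 0, "jaw": -0.2}])

```text
time_s: 9.4
position: [0.5633, -0.2834, 0.1061]
tool_rot: [[-0.001, 0.991, -0.137], [1.0, 0.001, -0.002], [-0.002, -0.137, -0.991]]
ft_force: [0.3, -1.2, -4.6]
grip_width: 0.0643
```

>>> apply_moves(plan=[{"tx": 0, "ty": 0, "tz": -1, "rx": 0, "ry": 0, "rz": 0, "jaw": -0.2}, {"tx": 0, "ty": 0, "tz": -2, "rx": 0, "ry": 0, "rz": 0, "jaw": -0.2}, {"tx": 0, "ty": 0, "tz": -2.5, "rx": 0, "ry": 0, "rz": 0, "jaw": -0.2}, {"tx": 0, "ty": 0, "tz": -2.5, "rx": 0, "ry": 0, "rz": 0, "jaw": -0.2}])

```text
time_s: 9.8
position: [0.5634, -0.2834, 0.1036]
tool_rot: [[-0.001, 0.991, -0.137], [1.0, 0.001, -0.002], [-0.002, -0.137, -0.991]]
ft_force: [-1.0, -0.0, -5.4]
grip_width: 0.0645
```

>>> apply_moves(plan=[{"tx": 0, "ty": 0, "tz": -1, "rx": 0, "ry": 0, "rz": 0, "jaw": -0.2}, {"tx": 0, "ty": 0, "tz": -1.5, "rx": 0, "ry": 0, "rz": 0, "jaw": -0.2}, {"tx": 0, "ty": 0, "tz": -2, "rx": 0, "ry": 0, "rz": 0, "jaw": -0.2}, {"tx": 0, "ty": 0, "tz": -2, "rx": 0, "ry": 0, "rz": 0, "jaw": -0.2}])

```text
time_s: 10.2
position: [0.5634, -0.2834, 0.1016]
tool_rot: [[-0.001, 0.991, -0.137], [1.0, 0.001, -0.002], [-0.002, -0.137, -0.991]]
ft_force: [-0.2, -0.6, -5.9]
grip_width: 0.0645
```

>>> apply_moves(plan=[{"tx": 0, "ty": 0, "tz": -0.7, "rx": 0, "ry": 0.003, "rz": 0, "jaw": -0.2}, {"tx": 0, "ty": 0, "tz": -1.5, "rx": 0, "ry": 0.003, "rz": 0, "jaw": -0.2}, {"tx": 0, "ty": 0, "tz": -1.5, "rx": 0, "ry": 0.003, "rz": 0, "jaw": -0.2}])

```text
time_s: 10.5
position: [0.5641, -0.2837, 0.1011]
tool_rot: [[-0.001, 0.99, -0.138], [1.0, 0.001, -0.003], [-0.003, -0.138, -0.99]]
ft_force: [1.7, 0.7, 3.0]
grip_width: 0.0639
```

>>> apply_moves(grip_force=20, plan=[{"tx": 0, "ty": 0, "tz": 0, "rx": 0, "ry": 0, "rz": 0, "jaw": 0.5}, {"tx": 0, "ty": 0, "tz": 0, "rx": 0, "ry": 0, "rz": 0, "jaw": 0.7}, {"tx": 0, "ty": 0, "tz": 0, "rx": 0, "ry": 0, "rz": 0, "jaw": 0.85}, {"tx": 0, "ty": 0, "tz": 0, "rx": 0, "ry": 0, "rz": 0, "jaw": 1}, {"tx": 0, "ty": 0, "tz": 0, "rx": 0, "ry": 0, "rz": 0, "jaw": 1}, {"tx": 0, "ty": 0, "tz": 0, "rx": 0, "ry": 0, "rz": 0, "jaw": 1}, {"tx": 0, "ty": 0, "tz": 0, "rx": 0, "ry": 0, "rz": 0, "jaw": 1}])

```text
time_s: 11.2
position: [0.5641, -0.2837, 0.1011]
tool_rot: [[-0.001, 0.99, -0.138], [1.0, 0.001, -0.003], [-0.003, -0.138, -0.99]]
ft_force: [0.1, 0.2, -0.1]
grip_width: 0.0857
```

```bash
python3 snap.py scene s6; python3 snap.py side d6
python3 - <<'E'
import cv2
a=cv2.imread("pics/s6.png")[180:340,60:260];b=cv2.imread("pics/d6.png")[240:400,200:430]
cv2.imwrite("pics/c6.png",cv2.resize(cv2.hconcat([a,b]),None,fx=1.8,fy=1.8,interpolation=cv2.INTER_CUBIC))
E
```

```text
11.25 [ 0.5641 -0.2837  0.1011] [ 0.09661488 -0.24960201  0.04333665] [ 0.1 -0.  -0.1  0.   0.   0. ]
11.3 [ 0.5641 -0.2837  0.1011] [ 0.07476909 -0.50940361  0.18217038] [ 0.1  0.  -0.1  0.  -0.1  0. ]
```

View pics/c6.png

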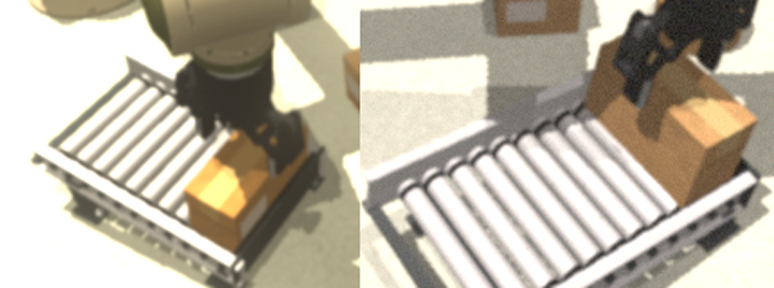

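>>> apply_moves(plan=[{"tx": 1.4, "ty": 0, "tz": 10, "rx": 0, "ry": 0, "rz": 0, "jaw": 1}, {"tx": 3.5, "ty": 0, "tz": 25, "rx": 0, "ry": 0, "rz": 0, "jaw": 1}, {"tx": 7, "ty": 0, "tz": 50, "rx": 0, "ry": 0, "rz": 0, "jaw": 1}, {"tx": 12, "ty": 0, "tz": 85, "rx": 0, "ry": 0, "rz": 0, "jaw": 1}, {"tx": 17, "ty": 0, "tz": 120, "rx": 0, "ry": 0, "rz": 0, "jaw": 1}, {"tx": 17, "ty": 0, "tz": 150, "rx": 0, "ry": 0, "rz": 0, "jaw": 1}, {"tx": 17, "ty": 0, "tz": 150, "rx": 0, "ry": 0, "rz": 0, "jaw": 1}])

```text
time_s: 12.0
position: [0.5822, -0.2842, 0.2566]
tool_rot: [[-0.001, 0.991, -0.13], [1.0, -0.0, -0.008], [-0.008, -0.13, -0.991]]
ft_force: [-0.1, -0.4, 0.3]
grip_width: 0.0857
```

```bash
python3 snap.py scene s7; python3 snap.py side d7
python3 - <<'E'
import cv2
a=cv2.imread("pics/s7.png")[180:340,60:260];b=cv2.imread("pics/d7.png")[240:400,200:430]
cv2.imwrite("pics/c7.png",cv2.resize(cv2.hconcat([a,b]),None,fx=1.8,fy=1.8,interpolation=cv2.INTER_CUBIC))
from tgt import *
o=env.observe();T=o["tool_rot"]
a=np.radians(60.5);y=np.array([np.cos(a),np.sin(a),0]);zz=np.array([0,0,-1.]);G=np.c_[np.cross(y,zz),y,zz]
print(R.from_matrix(G@T.T).as_rotvec().round(3),(np.array([.6095,-.041,.2])-o["position"])*1000)
E
```

```text
12.05 [ 0.5817 -0.2839  0.2538] [-0.26077593  0.11361469  0.21051914] [ 0.   2.1  4.6  0.1 -1.6  0.1]
12.1 [ 0.5812 -0.2836  0.2517] [-0.45962182 -0.01489808 -1.06819121] [-0.1  1.4  2.7 -0.  -0.4  0.1]
[ 0.076 -0.122  1.053] [ 28.34478002 242.6107298  -51.70147187]
```

View pics/c7.png

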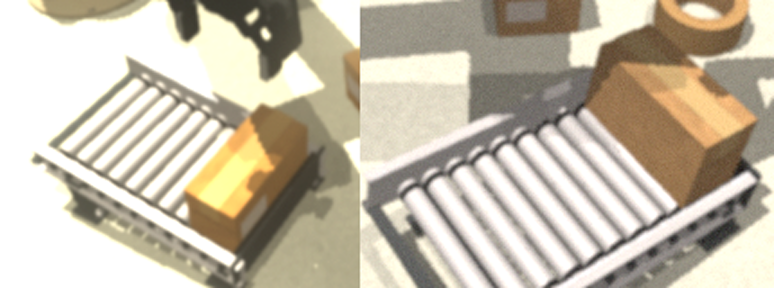

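The long carton sits upright at the stop, between the rails. I'll move on to the short one.

>>> apply_moves(plan=[{"tx": 2, "ty": 20, "tz": 0, "rx": 0.008, "ry": -0.012, "rz": 0.105, "jaw": 1}, {"tx": 5, "ty": 45, "tz": 0, "rx": 0.015, "ry": -0.024, "rz": 0.21, "jaw": 1}, {"tx": 8, "ty": 70, "tz": 0, "rx": 0.023, "ry": -0.037, "rz": 0.316, "jaw": 1}, {"tx": 11, "ty": 95, "tz": 0, "rx": 0.03, "ry": -0.049, "rz": 0.421, "jaw": 1}, {"tx": 14, "ty": 120, "tz": 0, "rx": 0.038, "ry": -0.061, "rz": 0.526, "jaw": 1}, {"tx": 17, "ty": 145, "tz": -10, "rx": 0.046, "ry": -0.073, "rz": 0.632, "jaw": 1}, {"tx": 20, "ty": 170, "tz": -20, "rx": 0.053, "ry": -0.085, "rz": 0.737, "jaw": 1}, {"tx": 23, "ty": 195, "tz": -30, "rx": 0.061, "ry": -0.098, "rz": 0.842, "jaw": 1}, {"tx": 26, "ty": 220, "tz": -40, "rx": 0.068, "ry": -0.11, "rz": 0.948, "jaw": 1}, {"tx": 28, "ty": 238, "tz": -50, "rx": 0.076, "ry": -0.122, "rz": 1.053, "jaw": 1}, {"tx": 28, "ty": 243, "tz": -52, "rx": 0.076, "ry": -0.122, "rz": 1.053, "jaw": 1}, {"tx": 28, "ty": 243, "tz": -52, "rx": 0.076, "ry": -0.122, "rz": 1.053, "jaw": 1}])

```text
time_s: 13.3
position: [0.6087, -0.0403, 0.199]
tool_rot: [[-0.869, 0.495, -0.003], [0.495, 0.869, 0.0], [0.002, -0.001, -1.0]]
ft_force: [0.1, 0.0, 0.2]
grip_width: 0.0849
```

```bash
python3 snap.py wrist w8
```

```text
13.35 [ 0.609  -0.041   0.1995] [-0.30503965  0.46697694 -0.27977749] [-0.9 -0.3 -1.  -0.1 -0.1 -0.5]
```

View pics/w8.png

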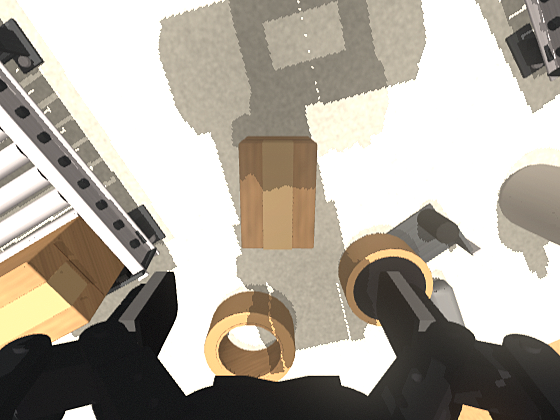

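Run:
```python
from h import *
import pickle
C["w8"]=pickle.load(open("w8.pkl","rb"))
Q=np.array([onz("w8",q,.085) for q in [(239.5,142.5),(316.5,142.5),(314,248),(242,248)]])[:,:2]
e=np.roll(Q,-1,0)-Q; v=e[1]-e[3];print(Q.mean(0),np.hypot(*e.T),np.degrees(np.arctan2(v[1],v[0]))%180)
o=env.observe();print(o["position"],np.degrees(np.arctan2(o["tool_rot"][1,1],o["tool_rot"][0,1])))
```

```text
[ 0.60929029 -0.04038718] [0.06430743 0.09482907 0.06584335 0.09486426] 150.43421070924904
[ 0.60929985 -0.04159619  0.19993932] 60.330947680782515
```

>>> apply_moves(grip_force=45, plan=[{"tx": 0, "ty": 1, "tz": -20, "rx": 0, "ry": -0.002, "rz": 0, "jaw": 1}, {"tx": 0, "ty": 1, "tz": -50, "rx": 0, "ry": -0.002, "rz": 0, "jaw": 1}, {"tx": 0, "ty": 1, "tz": -80, "rx": 0, "ry": -0.002, "rz": 0, "jaw": 1}, {"tx": 0, "ty": 1, "tz": -105, "rx": 0, "ry": -0.002, "rz": 0, "jaw": 1}, {"tx": 0, "ty": 1, "tz": -125, "rx": 0, "ry": -0.002, "rz": 0, "jaw": 1}, {"tx": 0, "ty": 1, "tz": -145, "rx": 0, "ry": -0.002, "rz": 0, "jaw": 1}, {"tx": 0, "ty": 1, "tz": -156, "rx": 0, "ry": -0.002, "rz": 0, "jaw": 1}, {"tx": 0, "ty": 1, "tz": -160, "rx": 0, "ry": -0.002, "rz": 0, "jaw": 1}, {"tx": 0, "ty": 1, "tz": -160, "rx": 0, "ry": -0.002, "rz": 0, "jaw": 1}])

```text
time_s: 14.35
position: [0.6095, -0.041, 0.0401]
tool_rot: [[-0.869, 0.496, 0.002], [0.496, 0.869, -0.001], [-0.002, 0.0, -1.0]]
ft_force: [0.6, 0.9, -0.2]
grip_width: 0.0856
```

>>> apply_moves(grip_force=45, plan=[{"tx": 0, "ty": 0, "tz": 0, "rx": 0, "ry": 0, "rz": 0, "jaw": 0.6}, {"tx": 0, "ty": 0, "tz": 0, "rx": 0, "ry": 0, "rz": 0, "jaw": 0.4}, {"tx": 0, "ty": 0, "tz": 0, "rx": 0, "ry": 0, "rz": 0, "jaw": 0.2}, {"tx": 0, "ty": 0, "tz": 0, "rx": 0, "ry": 0, "rz": 0, "jaw": 0}, {"tx": 0, "ty": 0, "tz": 0, "rx": 0, "ry": 0, "rz": 0, "jaw": -0.2}, {"tx": 0, "ty": 0, "tz": 0, "rx": 0, "ry": 0, "rz": 0, "jaw": -0.2}, {"tx": 0, "ty": 0, "tz": 0, "rx": 0, "ry": 0, "rz": 0, "jaw": -0.2}, {"tx": 0, "ty": 0, "tz": 0, "rx": 0, "ry": 0, "rz": 0, "jaw": -0.2}])

```text
time_s: 15.15
position: [0.6103, -0.0411, 0.0417]
tool_rot: [[-0.869, 0.496, 0.005], [0.496, 0.869, -0.001], [-0.005, 0.001, -1.0]]
ft_force: [-0.9, 0.9, 5.3]
grip_width: 0.0641
```

Run:
```python
from tgt import *
go([.637,.3015,.055],.0935,-.047,.002,.0400,0)
```

```text
pos [ 0.6103 -0.0411  0.0417] shift mm [-13.8 338.3  61.4] rotvec [-0.064  0.133 -0.957] normal [ 0.14 -0.    0.99]
```

```bash
sed -i 's/"zy"/"ZY"/' tgt.py h.py
python3 - <<'E'
from h import *
import pickle
C["w2"]=pickle.load(open("w2.pkl","rb"))
def z(o,s,pts): return [(o[0]+a/s,o[1]+b/s) for a,b in pts]
n0=(160,100)
L=[("w2",p,"y",-.0575) for p in z(n0,4,[(45,0),(388,505)])]+[("w2",p,"y",.0575) for p in z(n0,4,[(555,0),(720,328)])]+[("w2",p,"x",0) for p in z(n0,4,[(390,508),(718,335)])]
def f(x):
    M=seatR(x[2]);s=np.array([x[0],x[1],.055]);r=[]
    for n,p,k,v in L:
        o,d=ray(n,p);o=M.T@(o-s);d=M.T@d;h=.018 if k=="y" else .024
        q=o+d*(h-o[2])/d[2]; r.append(q[1]-v if k=="y" else q[0]-v)
    return np.array(r)
s=least_squares(f,[.6,.2,0]); print(s.x.round(4),(s.fun*1000).round(1))
from tgt import *
go([.637,s.x[1],.055],s.x[2],-.047,.002,.0415,0)
E
```

```text
[0.6381 0.3017 0.0922] [-1.1  0.3  0.8 -0.1 -0.8  0.8]
pos [ 0.6103 -0.0411  0.0417] shift mm [-13.6 339.1  63. ] rotvec [-0.075  0.126 -0.959] normal [0.139 0.013 0.99 ]
```

>>> apply_moves(plan=[{"tx": 0, "ty": 0, "tz": 15, "rx": 0, "ry": 0, "rz": 0, "jaw": -0.2}, {"tx": 0, "ty": 0, "tz": 45, "rx": 0, "ry": 0, "rz": 0, "jaw": -0.2}, {"tx": 0, "ty": 0, "tz": 80, "rx": 0, "ry": 0, "rz": 0, "jaw": -0.2}, {"tx": -10, "ty": 0, "tz": 115, "rx": 0, "ry": 0, "rz": 0, "jaw": -0.2}, {"tx": -25, "ty": 10, "tz": 150, "rx": 0, "ry": 0, "rz": 0, "jaw": -0.2}, {"tx": -40, "ty": 35, "tz": 165, "rx": -0.007, "ry": 0.012, "rz": -0.09, "jaw": -0.2}, {"tx": -50, "ty": 65, "tz": 170, "rx": -0.014, "ry": 0.024, "rz": -0.18, "jaw": -0.2}, {"tx": -50, "ty": 95, "tz": 170, "rx": -0.021, "ry": 0.035, "rz": -0.27, "jaw": -0.2}, {"tx": -50, "ty": 125, "tz": 170, "rx": -0.028, "ry": 0.047, "rz": -0.36, "jaw": -0.2}, {"tx": -50, "ty": 155, "tz": 170, "rx": -0.035, "ry": 0.059, "rz": -0.45, "jaw": -0.2}, {"tx": -50, "ty": 185, "tz": 170, "rx": -0.042, "ry": 0.071, "rz": -0.54, "jaw": -0.2}, {"tx": -50, "ty": 210, "tz": 170, "rx": -0.049, "ry": 0.082, "rz": -0.63, "jaw": -0.2}])

```text
time_s: 16.45
position: [0.5599, 0.1705, 0.2118]
tool_rot: [[-0.406, 0.909, -0.089], [0.914, 0.406, -0.025], [0.014, -0.092, -0.996]]
ft_force: [-0.4, -0.9, -2.8]
grip_width: 0.0642
```

Run:
```python
from tgt import *
go([.637,.3017,.055],.0925,-.047,.002,.0415,0)
```

```text
pos [0.5599 0.1705 0.2118] shift mm [  36.8  127.5 -107.1] rotvec [-0.026  0.043 -0.325] normal [0.139 0.013 0.99 ]
```

Next I'll hover 60 mm above the placing point.

>>> apply_moves(plan=[{"tx": 5, "ty": 25, "tz": 0, "rx": -0.006, "ry": 0.01, "rz": -0.08, "jaw": -0.2}, {"tx": 15, "ty": 55, "tz": 0, "rx": -0.013, "ry": 0.021, "rz": -0.16, "jaw": -0.2}, {"tx": 28, "ty": 85, "tz": -5, "rx": -0.02, "ry": 0.032, "rz": -0.24, "jaw": -0.2}, {"tx": 40, "ty": 110, "tz": -20, "rx": -0.026, "ry": 0.043, "rz": -0.325, "jaw": -0.2}, {"tx": 45, "ty": 124, "tz": -35, "rx": -0.026, "ry": 0.043, "rz": -0.325, "jaw": -0.2}, {"tx": 45, "ty": 128, "tz": -47, "rx": -0.026, "ry": 0.043, "rz": -0.325, "jaw": -0.2}, {"tx": 45, "ty": 128, "tz": -47, "rx": -0.026, "ry": 0.043, "rz": -0.325, "jaw": -0.2}, {"tx": 45, "ty": 128, "tz": -47, "rx": -0.026, "ry": 0.043, "rz": -0.325, "jaw": -0.2}])

```text
time_s: 17.25
position: [0.6047, 0.2975, 0.1653]
tool_rot: [[-0.093, 0.986, -0.138], [0.996, 0.092, -0.014], [-0.001, -0.139, -0.99]]
ft_force: [0.0, -0.2, -2.2]
grip_width: 0.0643
```

```bash
python3 snap.py scene s9; python3 snap.py side d9
python3 - <<'E'
import cv2
a=cv2.imread("pics/s9.png")[70:210,200:390];b=cv2.imread("pics/d9.png")[90:230,80:290]
cv2.imwrite("pics/c9.png",cv2.resize(cv2.hconcat([a,b]),None,fx=2,fy=2,interpolation=cv2.INTER_CUBIC))
from tgt import *
go([.637,.3017,.055],.0925,-.047,.002,.0415,0)
E
```

```text
17.3 [0.605  0.2975 0.1659] [ 0.21585445  0.70792043 -2.47167665] [-0.1 -0.4 -0.6  0.1  0.   0.2]
17.35 [0.6051 0.2976 0.1662] [ 0.3850462   0.31562595 -2.86012928] [ 0.1  0.1 -0.4  0.1 -0.1  0.3]
pos [0.6051 0.2976 0.1662] shift mm [ -8.4   0.4 -61.5] rotvec [0.    0.002 0.   ] normal [0.139 0.013 0.99 ]
```

View pics/c9.png

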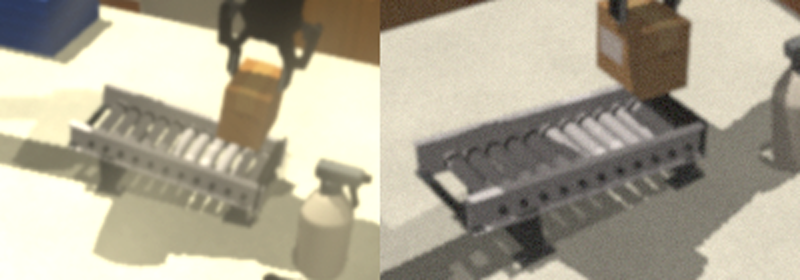

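The short carton is aligned over the narrow lane, clear of the spray bottle. Lowering it now.

>>> apply_moves(plan=[{"tx": -2, "ty": 0, "tz": -15, "rx": 0, "ry": 0.001, "rz": 0, "jaw": -0.2}, {"tx": -4, "ty": 0, "tz": -30, "rx": 0, "ry": 0.002, "rz": 0, "jaw": -0.2}, {"tx": -6, "ty": 0.5, "tz": -43, "rx": 0, "ry": 0.002, "rz": 0, "jaw": -0.2}, {"tx": -7, "ty": 0.5, "tz": -52, "rx": 0, "ry": 0.002, "rz": 0, "jaw": -0.2}, {"tx": -8, "ty": 0.5, "tz": -57, "rx": 0, "ry": 0.002, "rz": 0, "jaw": -0.2}, {"tx": -8, "ty": 0.5, "tz": -60, "rx": 0, "ry": 0.002, "rz": 0, "jaw": -0.2}, {"tx": -8, "ty": 0.5, "tz": -61.5, "rx": 0, "ry": 0.002, "rz": 0, "jaw": -0.2}, {"tx": -8, "ty": 0.5, "tz": -61.5, "rx": 0, "ry": 0.002, "rz": 0, "jaw": -0.2}])

```text
time_s: 18.15
position: [0.5973, 0.2981, 0.1049]
tool_rot: [[-0.092, 0.986, -0.138], [0.996, 0.091, -0.013], [0.0, -0.139, -0.99]]
ft_force: [-0.3, 0.3, -3.6]
grip_width: 0.064
```

>>> apply_moves(plan=[{"tx": 0, "ty": 0, "tz": -0.7, "rx": 0, "ry": 0, "rz": 0, "jaw": -0.2}, {"tx": 0, "ty": 0, "tz": -1.4, "rx": 0, "ry": 0, "rz": 0, "jaw": -0.2}, {"tx": 0, "ty": 0, "tz": -1.8, "rx": 0, "ry": 0, "rz": 0, "jaw": -0.2}, {"tx": 0, "ty": 0, "tz": -1.8, "rx": 0, "ry": 0, "rz": 0, "jaw": -0.2}])

```text
time_s: 18.55
position: [0.5973, 0.2981, 0.1031]
tool_rot: [[-0.092, 0.986, -0.138], [0.996, 0.091, -0.013], [0.0, -0.139, -0.99]]
ft_force: [-0.3, -0.8, -3.1]
grip_width: 0.0641
```

>>> apply_moves(plan=[{"tx": 0, "ty": 0, "tz": -0.7, "rx": 0, "ry": 0.001, "rz": 0, "jaw": -0.2}, {"tx": 0, "ty": 0, "tz": -1.2, "rx": 0, "ry": 0.001, "rz": 0, "jaw": -0.2}, {"tx": 0, "ty": 0, "tz": -1.2, "rx": 0, "ry": 0.001, "rz": 0, "jaw": -0.2}])

```text
time_s: 18.85
position: [0.5974, 0.2982, 0.1021]
tool_rot: [[-0.092, 0.986, -0.139], [0.996, 0.092, -0.013], [0.0, -0.139, -0.99]]
ft_force: [0.5, 0.8, -1.5]
grip_width: 0.064
```

>>> apply_moves(plan=[{"tx": 0, "ty": 0, "tz": -0.5, "rx": 0, "ry": 0, "rz": 0, "jaw": -0.2}, {"tx": 0, "ty": 0, "tz": -0.8, "rx": 0, "ry": 0, "rz": 0, "jaw": -0.2}, {"tx": 0, "ty": 0, "tz": -0.8, "rx": 0, "ry": 0, "rz": 0, "jaw": -0.2}])

```text
time_s: 19.15
position: [0.5976, 0.2983, 0.1019]
tool_rot: [[-0.092, 0.986, -0.138], [0.996, 0.092, -0.012], [0.001, -0.138, -0.99]]
ft_force: [0.8, 0.6, 2.6]
grip_width: 0.0635
```

In contact with the rollers: the vertical force went from -3 N to +2.6 N. I'll release and retreat along the lane normal.

>>> apply_moves(grip_force=20, plan=[{"tx": 0, "ty": 0, "tz": 0, "rx": 0, "ry": 0, "rz": 0, "jaw": 0.5}, {"tx": 0, "ty": 0, "tz": 0, "rx": 0, "ry": 0, "rz": 0, "jaw": 0.7}, {"tx": 0, "ty": 0, "tz": 0, "rx": 0, "ry": 0, "rz": 0, "jaw": 0.85}, {"tx": 0, "ty": 0, "tz": 0, "rx": 0, "ry": 0, "rz": 0, "jaw": 1}, {"tx": 0, "ty": 0, "tz": 0, "rx": 0, "ry": 0, "rz": 0, "jaw": 1}, {"tx": 0, "ty": 0, "tz": 0, "rx": 0, "ry": 0, "rz": 0, "jaw": 1}, {"tx": 0, "ty": 0, "tz": 0, "rx": 0, "ry": 0, "rz": 0, "jaw": 1}])

```text
time_s: 19.85
position: [0.5976, 0.2983, 0.1019]
tool_rot: [[-0.092, 0.986, -0.138], [0.996, 0.092, -0.012], [0.001, -0.138, -0.99]]
ft_force: [-0.2, -0.4, 0.0]
grip_width: 0.0854
```

>>> apply_moves(plan=[{"tx": 1.4, "ty": 0, "tz": 10, "rx": 0, "ry": 0, "rz": 0, "jaw": 1}, {"tx": 3.5, "ty": 0, "tz": 25, "rx": 0, "ry": 0, "rz": 0, "jaw": 1}, {"tx": 7, "ty": 0.5, "tz": 50, "rx": 0, "ry": 0, "rz": 0, "jaw": 1}, {"tx": 12, "ty": 1, "tz": 85, "rx": 0, "ry": 0, "rz": 0, "jaw": 1}, {"tx": 15, "ty": 1, "tz": 120, "rx": 0, "ry": 0, "rz": 0, "jaw": 1}, {"tx": 0, "ty": 0, "tz": 150, "rx": 0, "ry": 0, "rz": 0, "jaw": 1}, {"tx": -30, "ty": -20, "tz": 170, "rx": 0, "ry": 0, "rz": 0, "jaw": 1}, {"tx": -70, "ty": -50, "tz": 190, "rx": 0, "ry": 0, "rz": 0, "jaw": 1}, {"tx": -110, "ty": -80, "tz": 200, "rx": 0, "ry": 0, "rz": 0, "jaw": 1}, {"tx": -130, "ty": -100, "tz": 200, "rx": 0, "ry": 0, "rz": 0, "jaw": 1}, {"tx": -130, "ty": -100, "tz": 200, "rx": 0, "ry": 0, "rz": 0, "jaw": 1}])

```text
time_s: 20.95
position: [0.4654, 0.1967, 0.3045]
tool_rot: [[-0.091, 0.987, -0.135], [0.996, 0.09, -0.012], [0.0, -0.135, -0.991]]
ft_force: [0.8, 0.0, 0.4]
grip_width: 0.085
```

```bash
python3 snap.py scene s10; python3 snap.py side d10; python3 snap.py wrist w10
python3 - <<'E'
import cv2
a=cv2.imread("pics/s10.png")[70:210,200:390];b=cv2.imread("pics/d10.png")[90:230,80:290]
cv2.imwrite("pics/c10.png",cv2.resize(cv2.hconcat([a,b]),None,fx=2,fy=2,interpolation=cv2.INTER_CUBIC))
E
```

```text
21.0 [0.4668 0.1976 0.3038] [ 0.66566932  0.12581099 -0.05451846] [ 1.   3.5 -2.6  0.3 -0.2  0.5]
21.05 [0.4677 0.1982 0.303 ] [ 0.3895708   0.26975267 -0.0672471 ] [ 0.8  2.5 -1.1  0.1 -0.2  0.2]
21.1 [0.4681 0.1986 0.3024] [ 0.25193204 -0.610498    0.78815305] [ 0.5  1.6 -0.3 -0.  -0.1 -0. ]
```

View pics/c10.png

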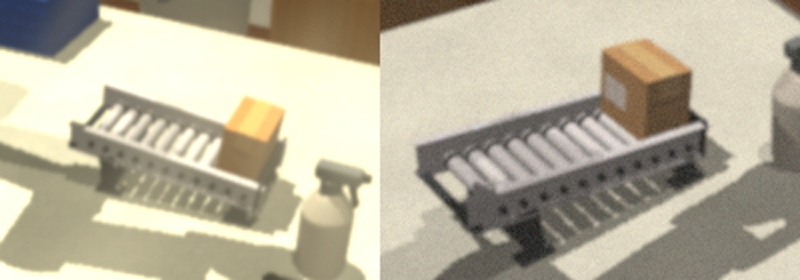

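View pics/w10.png

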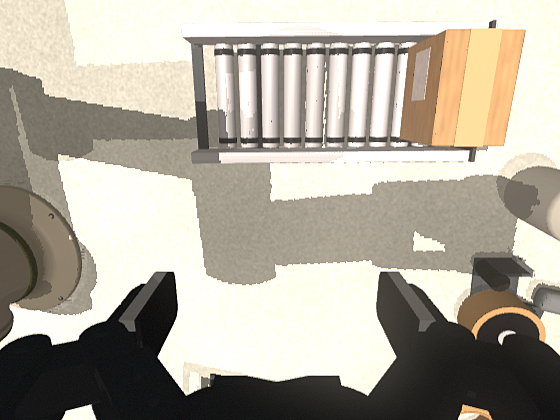

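View pics/s10.png

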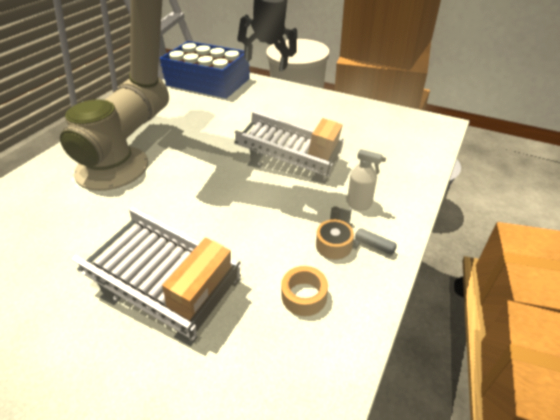

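>>> apply_moves(plan=[{"tx": 5, "ty": -40, "tz": 10, "rx": 0, "ry": 0, "rz": 0, "jaw": 1}, {"tx": 10, "ty": -85, "tz": 20, "rx": 0, "ry": 0, "rz": 0, "jaw": 1}, {"tx": 15, "ty": -130, "tz": 20, "rx": 0, "ry": 0, "rz": 0, "jaw": 1}, {"tx": 20, "ty": -175, "tz": 20, "rx": 0, "ry": 0, "rz": 0, "jaw": 1}, {"tx": 25, "ty": -220, "tz": 20, "rx": 0, "ry": 0, "rz": 0, "jaw": 1}, {"tx": 30, "ty": -265, "tz": 20, "rx": 0, "ry": 0, "rz": 0, "jaw": 1}, {"tx": 35, "ty": -310, "tz": 20, "rx": 0, "ry": 0, "rz": 0, "jaw": 1}, {"tx": 40, "ty": -355, "tz": 20, "rx": 0, "ry": 0, "rz": 0, "jaw": 1}, {"tx": 45, "ty": -400, "tz": 20, "rx": 0, "ry": 0, "rz": 0, "jaw": 1}, {"tx": 50, "ty": -445, "tz": 20, "rx": 0, "ry": 0, "rz": 0, "jaw": 1}, {"tx": 50, "ty": -480, "tz": 20, "rx": 0, "ry": 0, "rz": 0, "jaw": 1}, {"tx": 50, "ty": -480, "tz": 20, "rx": 0, "ry": 0, "rz": 0, "jaw": 1}])

```text
time_s: 22.3
position: [0.5187, -0.2856, 0.3199]
tool_rot: [[-0.088, 0.986, -0.139], [0.996, 0.088, -0.01], [0.002, -0.14, -0.99]]
ft_force: [-0.5, 0.8, -0.6]
grip_width: 0.0854
```

```bash
python3 snap.py wrist w11
```

```text
22.35 [ 0.5189 -0.2834  0.3205] [0.12818973 0.46735531 0.11350825] [ 2.7 -2.4  1.6  0.5  0.   0.8]
```

View pics/w11.png

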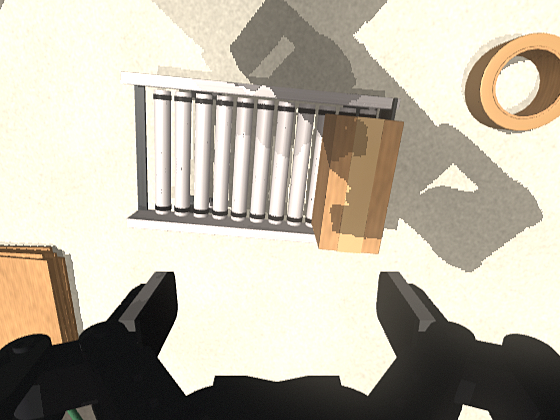

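```bash
python3 - <<'E'
from h import *
import pickle
for f in("w10","w11","s10","d10"): C[f]=pickle.load(open(f+".pkl","rb"))
def chk(v,seat,yaw,pts):
    M=seatR(yaw);s=np.array(seat);q=[]
    for p in pts:
        o,d=ray(v,p);o=M.T@(o-s);d=M.T@d;q.append((o+d*(.085-o[2])/d[2])[:2])
    q=np.array(q); e=np.roll(q,-1,0)-q
    print(v,"centre mm",(q.mean(0)*1000).round(1),"sides",(np.hypot(*e.T)*1000).round(0),"long-axis off y deg",np.degrees(np.arctan2(-(e[1]-e[3])[0],(e[1]-e[3])[1])).round(1),"corner x",(q[:,0]*1000).round(0))
chk("w10",[.638,.3017,.055],.0925,[(447,29),(524.5,30),(504,146),(437,146)])
chk("w11",[.604,-.283,.055],-.001,[(336,112),(403.5,120.5),(380,254),(319,249)])
E
python3 - <<'E'
import cv2
a=cv2.imread("pics/w10.png")[10:170,390:540];b=cv2.imread("pics/w11.png")[90:260,290:420]
a=cv2.resize(a,(450,480));b=cv2.resize(b,(367,480))
cv2.imwrite("pics/c11.png",cv2.convertScaleAbs(cv2.hconcat([a,b[:,:350]]),alpha=.7))
E
```

```text
w10 centre mm [-37.9   1.2] sides [64. 94. 61. 95.] long-axis off y deg -178.3 corner x [-71.  -7.  -6. -67.]
w11 centre mm [-36.9  -0.8] sides [ 66. 140.  67. 142.] long-axis off y deg -179.2 corner x [-71.  -5.  -3. -69.]
```

View pics/c11.png

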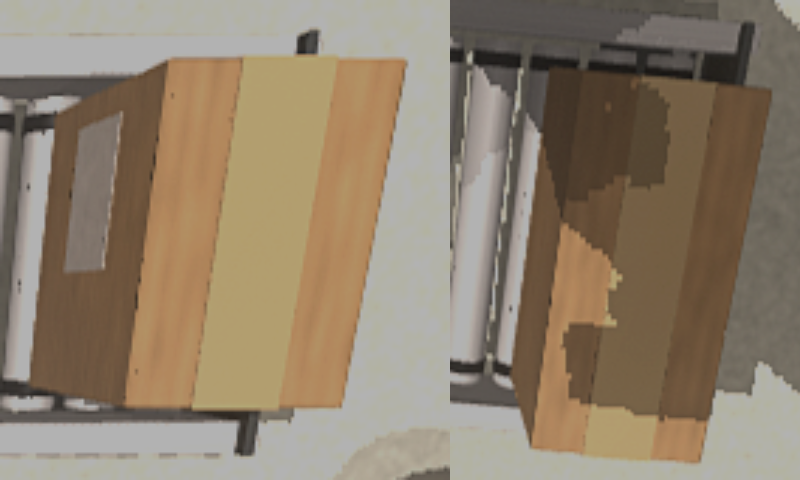

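```bash
python3 snap.py scene s12;python3 snap.py side d12
python3 - <<'E'
import cv2
a=cv2.imread("pics/s12.png"); b=cv2.imread("pics/d12.png")
f=lambda im,x,y,w,h:cv2.resize(im[y:y+h,x:x+w],(400,300),interpolation=cv2.INTER_CUBIC)
cv2.imwrite("pics/c12.png",cv2.vconcat([cv2.hconcat([f(a,160,235,92,69+20),f(b,310,250,112,95)]),cv2.hconcat([f(a,300,115,48,60),f(b,185,105,64,60)])]))
d6=cv2.imread("pics/d6.png");d7=cv2.imread("pics/d7.png")
cv2.imwrite("pics/c13.png",cv2.hconcat([f(d6,330,280,96,72),f(b,330,280,96,72)]))
E
```

```text
22.5 [ 0.5189 -0.2805  0.3223] [0.4206413  0.55098633 0.78143275] [ 0.5 -0.9  0.3 -0.1  0.  -0.1]
22.55 [ 0.5188 -0.2803  0.3225] [-0.23279818  0.50770743  0.79206194] [ 0.2 -0.5  0.2 -0.1 -0.1 -0.1]
```

View pics/c12.png

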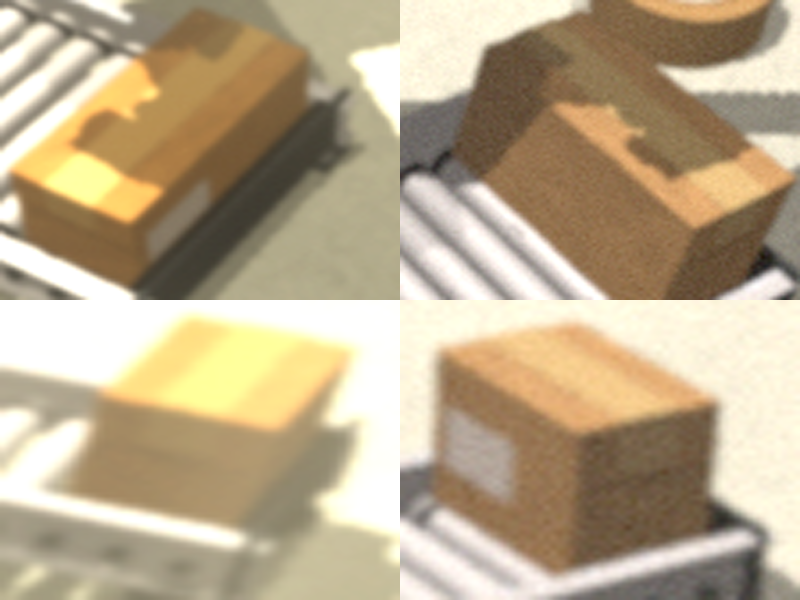

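View pics/c13.png

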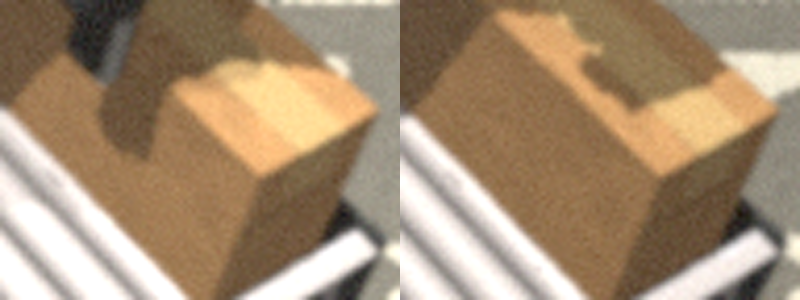

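The side view shows the carton hasn't moved since the fingers opened. Its measured centre is at x ≈ -37 mm, where a seated carton should be at -33. Either the stop's rubber face accounts for those 4 mm, or the carton is stuck short. A gentle nudge with closed fingers will tell.

Run:
```python
from tgt import *
go([.604,-.283,.055],0,-.097,0.0,.035,0)
go([.604,-.283,.055],0,-.097,0.09,.035,0)
```

```text
pos [ 0.5188 -0.2803  0.3225] shift mm [  -5.9   -2.7 -219.3] rotvec [-0.001  0.003 -0.094] normal [0.14 0.   0.99]
pos [ 0.5188 -0.2803  0.3225] shift mm [   6.6   -2.7 -130.2] rotvec [-0.001  0.003 -0.094] normal [0.14 0.   0.99]
```

>>> apply_moves(grip_force=30, plan=[{"tx": -10, "ty": 0, "tz": 0, "rx": 0, "ry": 0, "rz": -0.14, "jaw": 0.5}, {"tx": -20, "ty": 0, "tz": 0, "rx": 0, "ry": 0, "rz": -0.28, "jaw": 0}, {"tx": -30, "ty": 0, "tz": 0, "rx": 0, "ry": 0, "rz": -0.42, "jaw": -0.5}, {"tx": -30, "ty": 0, "tz": 0, "rx": 0, "ry": 0, "rz": -0.56, "jaw": -1}, {"tx": -30, "ty": 0, "tz": 0, "rx": 0, "ry": 0, "rz": -0.7, "jaw": -1}, {"tx": -30, "ty": 0, "tz": 0, "rx": 0, "ry": 0, "rz": -0.84, "jaw": -1}, {"tx": -30, "ty": 0, "tz": 0, "rx": 0, "ry": 0, "rz": -0.98, "jaw": -1}, {"tx": -30, "ty": 0, "tz": -20, "rx": 0, "ry": 0, "rz": -1.12, "jaw": -1}, {"tx": -30, "ty": 0, "tz": -40, "rx": 0, "ry": 0, "rz": -1.26, "jaw": -1}, {"tx": -30, "ty": 0, "tz": -60, "rx": 0, "ry": 0, "rz": -1.4, "jaw": -1}, {"tx": -30, "ty": 0, "tz": -70, "rx": 0, "ry": 0, "rz": -1.53, "jaw": -1}, {"tx": -30, "ty": 0, "tz": -70, "rx": 0, "ry": 0, "rz": -1.66, "jaw": -1}])

```text
time_s: 23.75
position: [0.4887, -0.2788, 0.2514]
tool_rot: [[1.0, 0.001, -0.001], [0.001, -0.99, 0.139], [-0.001, -0.139, -0.99]]
ft_force: [0.4, 0.0, 0.0]
grip_width: -0.0003
```

```bash
cat >> tgt.py <<'E'
def push(seat,yaw,x,z,sgn=-1):
    o=env.observe();T=o["tool_rot"];p=o["position"]
    M=R.from_euler("ZY",[yaw,0.14]).as_matrix()
    c=np.array(seat)+M@[x,0,z]
    ty=sgn*M[:,1]; tz=-M[:,2]; G=np.c_[np.cross(ty,tz),ty,tz]
    print("shift mm",((c-p)*1000).round(1),"rotvec",R.from_matrix(G@T.T).as_rotvec().round(3),"seat xyz now",((M.T@(p-seat))*1000).round(1),o["grip_width"])
E
python3 - <<'E'
from tgt import *
push([.604,-.283,.055],0,-.1,.035)
push([.604,-.283,.055],0,-.1,.09)
E
python3 snap.py side d14
```

```text
shift mm [  21.1   -4.2 -147.7] rotvec [-0.139  0.139  0.009] seat xyz now [-141.6    4.2  178.3] -0.0002807500055718944
shift mm [ 28.8  -4.2 -93.3] rotvec [-0.139  0.139  0.009] seat xyz now [-141.6    4.2  178.3] -0.0002807500055718944
23.8 [ 0.4888 -0.2791  0.2524] [ 0.03216866 -0.57058991  0.39565612] [  0.3  -0.   -2.5  -1.4   2.2 -14.3]
```

View pics/d14.png

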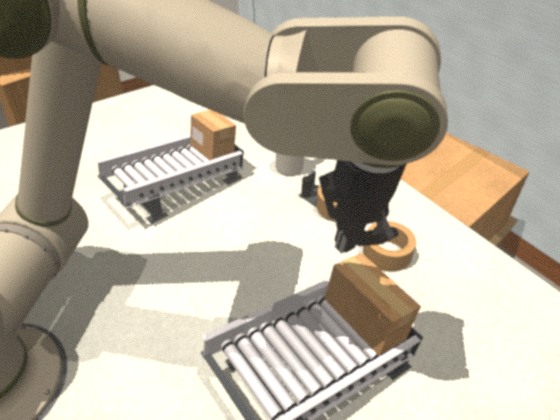

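>>> apply_moves(plan=[{"tx": 5, "ty": -2, "tz": -10, "rx": -0.07, "ry": 0.07, "rz": 0.005, "jaw": -1}, {"tx": 12, "ty": -4, "tz": -40, "rx": -0.139, "ry": 0.139, "rz": 0.009, "jaw": -1}, {"tx": 24, "ty": -4, "tz": -70, "rx": -0.139, "ry": 0.139, "rz": 0.009, "jaw": -1}, {"tx": 28, "ty": -4, "tz": -95, "rx": -0.139, "ry": 0.139, "rz": 0.009, "jaw": -1}, {"tx": 25, "ty": -4, "tz": -120, "rx": -0.139, "ry": 0.139, "rz": 0.009, "jaw": -1}, {"tx": 22, "ty": -4, "tz": -138, "rx": -0.139, "ry": 0.139, "rz": 0.009, "jaw": -1}, {"tx": 21, "ty": -4, "tz": -147, "rx": -0.139, "ry": 0.139, "rz": 0.009, "jaw": -1}, {"tx": 21, "ty": -4, "tz": -147, "rx": -0.139, "ry": 0.139, "rz": 0.009, "jaw": -1}])

```text
time_s: 24.6
position: [0.5098, -0.2824, 0.105]
tool_rot: [[0.99, -0.004, -0.139], [-0.004, -1.0, -0.0], [-0.139, 0.001, -0.99]]
ft_force: [-0.2, 0.7, 0.6]
grip_width: 0.0003
```

```bash
python3 - <<'E'
from tgt import *
push([.604,-.283,.055],0,-.083,.035)
E
python3 snap.py side d15; python3 snap.py wrist w15
```

```text
shift mm [16.9 -0.6 -3.8] rotvec [0.001 0.001 0.004] seat xyz now [-100.3    0.6   36.4] 0.0003388166285410192
24.65 [ 0.5102 -0.2829  0.106 ] [ 0.02870676 -0.02135931  0.03203104] [-0.2 -0.8 -1.3  0.1  0.2  0.3]
24.7 [ 0.5104 -0.2832  0.1065] [0.02610438 0.78592761 0.59866618] [-0.1 -0.3 -0.5  0.  -0.2  0.1]
```

View pics/d15.png

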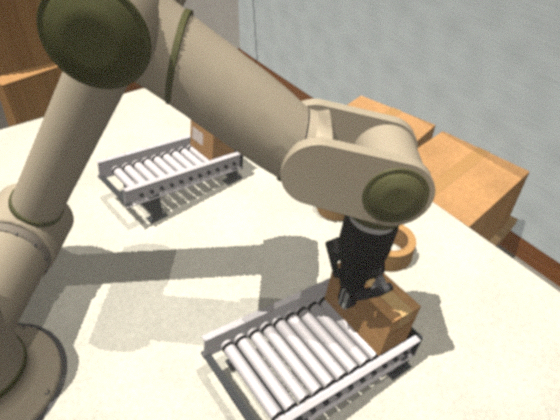

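View pics/w15.png

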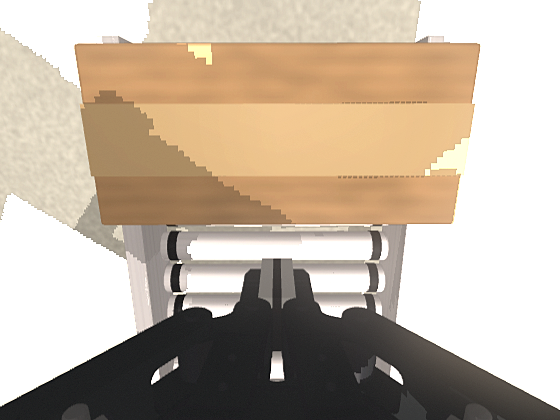

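>>> apply_moves(plan=[{"tx": 5, "ty": 0, "tz": -1, "rx": 0, "ry": 0, "rz": 0, "jaw": -1}, {"tx": 10, "ty": 0, "tz": -1.5, "rx": 0, "ry": 0, "rz": 0, "jaw": -1}, {"tx": 13, "ty": 0, "tz": -2, "rx": 0, "ry": 0, "rz": 0, "jaw": -1}, {"tx": 15, "ty": 0, "tz": -2, "rx": 0, "ry": 0, "rz": 0, "jaw": -1}, {"tx": 16, "ty": 0, "tz": -2, "rx": 0, "ry": 0, "rz": 0, "jaw": -1}, {"tx": 17, "ty": 0, "tz": -2.5, "rx": 0, "ry": 0, "rz": 0, "jaw": -1}, {"tx": 17, "ty": 0, "tz": -2.5, "rx": 0, "ry": 0, "rz": 0, "jaw": -1}])

```text
time_s: 25.4
position: [0.5274, -0.2831, 0.1039]
tool_rot: [[0.991, -0.005, -0.137], [-0.005, -1.0, -0.002], [-0.137, 0.003, -0.991]]
ft_force: [-0.6, 0.5, -0.7]
grip_width: -0.0
```

>>> apply_moves(plan=[{"tx": 0.5, "ty": 0, "tz": 0, "rx": 0, "ry": 0, "rz": 0, "jaw": -1}, {"tx": 1, "ty": 0, "tz": 0, "rx": 0, "ry": 0, "rz": 0, "jaw": -1}, {"tx": 1.5, "ty": 0, "tz": 0, "rx": 0, "ry": 0, "rz": 0, "jaw": -1}])

```text
time_s: 25.7
position: [0.5288, -0.2832, 0.104]
tool_rot: [[0.991, -0.005, -0.137], [-0.005, -1.0, -0.002], [-0.137, 0.003, -0.991]]
ft_force: [-3.4, -1.3, 1.4]
grip_width: 0.0
```

```bash
python3 - <<'E'
from tgt import *
push([.604,-.283,.055],0,-.083,.035)
E
python3 snap.py wrist w16
```

```text
shift mm [-2.1  0.2 -2.7] rotvec [0.003 0.003 0.005] seat xyz now [-81.3  -0.2  38. ] 3.4003894347775386e-06
25.75 [ 0.5287 -0.2832  0.1039] [-0.83104859  0.1917817   0.83287123] [ 0.1 -0.   0.1  0.1 -0.2 -0.1]
```

View pics/w16.png

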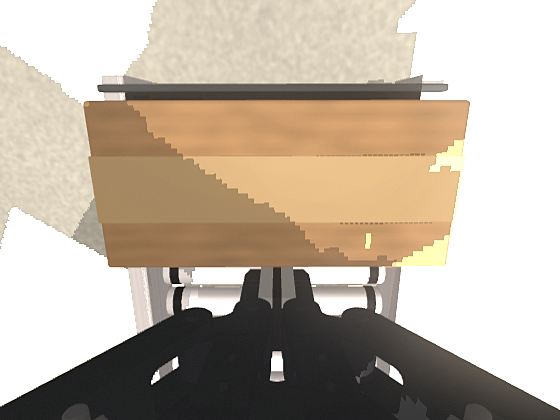

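>>> apply_moves(plan=[{"tx": 0.5, "ty": 0, "tz": 0, "rx": 0, "ry": 0, "rz": 0, "jaw": -1}, {"tx": 1, "ty": 0, "tz": 0, "rx": 0, "ry": 0, "rz": 0, "jaw": -1}])

```text
time_s: 25.95
position: [0.5291, -0.2832, 0.1042]
tool_rot: [[0.99, -0.005, -0.139], [-0.005, -1.0, -0.002], [-0.139, 0.003, -0.99]]
ft_force: [-5.7, 0.6, 4.2]
grip_width: -0.0
```

>>> apply_moves(plan=[{"tx": 0.5, "ty": 0, "tz": 0, "rx": 0, "ry": 0, "rz": 0, "jaw": -1}, {"tx": 1, "ty": 0, "tz": 0, "rx": 0, "ry": 0, "rz": 0, "jaw": -1}])

```text
time_s: 26.15
position: [0.5295, -0.2832, 0.1045]
tool_rot: [[0.99, -0.005, -0.14], [-0.005, -1.0, -0.002], [-0.14, 0.003, -0.99]]
ft_force: [-6.9, 0.8, 5.9]
grip_width: -0.0001
```

```bash
python3 - <<'E'
from tgt import *
push([.604,-.283,.055],0,-.083,.035); print(env.observe()["ft_force"])
E
python3 snap.py wrist w17
```

```text
shift mm [-2.8  0.2 -3.2] rotvec [ 0.003 -0.001  0.005] seat xyz now [-80.7  -0.2  38.6] -0.00014343018355521432
[-6.88851988  0.76436338  5.89202101]
26.2 [ 0.5295 -0.2832  0.1046] [-5.75287149 -0.26271741  3.38503792] [-0.1 -0.   0.1  0.1 -0.2 -0.1]
```

View pics/w17.png

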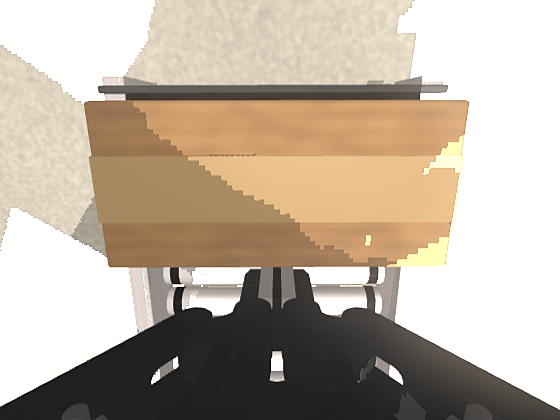

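The carton resists about 7 N without moving, so it is against the stop and square (w17: carton edge parallel to the stop plate). The 4 mm came from the rubber's thickness or from my estimate. I'll back off and check the short carton the same way.

>>> apply_moves(plan=[{"tx": -5, "ty": 0, "tz": 1, "rx": 0, "ry": 0, "rz": 0, "jaw": -1}, {"tx": -15, "ty": 0, "tz": 3, "rx": 0, "ry": 0, "rz": 0, "jaw": -1}, {"tx": -20, "ty": 0, "tz": 20, "rx": 0, "ry": 0, "rz": 0, "jaw": -1}, {"tx": -20, "ty": 0, "tz": 60, "rx": 0, "ry": 0, "rz": 0, "jaw": -1}, {"tx": -20, "ty": 0, "tz": 105, "rx": 0, "ry": 0, "rz": 0, "jaw": -1}, {"tx": -20, "ty": 40, "tz": 130, "rx": 0, "ry": 0, "rz": 0, "jaw": -1}, {"tx": -20, "ty": 85, "tz": 140, "rx": 0, "ry": 0, "rz": 0.02, "jaw": -1}, {"tx": -20, "ty": 130, "tz": 140, "rx": 0, "ry": 0, "rz": 0.04, "jaw": -1}, {"tx": -20, "ty": 175, "tz": 140, "rx": 0, "ry": 0, "rz": 0.06, "jaw": -1}, {"tx": -20, "ty": 220, "tz": 140, "rx": 0, "ry": 0, "rz": 0.08, "jaw": -1}, {"tx": -20, "ty": 265, "tz": 140, "rx": 0, "ry": 0, "rz": 0.09, "jaw": -1}, {"tx": -20, "ty": 310, "tz": 140, "rx": 0, "ry": 0, "rz": 0.09, "jaw": -1}])

```text
time_s: 27.4
position: [0.5089, 0.0285, 0.2447]
tool_rot: [[0.987, 0.085, -0.138], [0.084, -0.996, -0.014], [-0.139, 0.003, -0.99]]
ft_force: [1.0, -0.3, 0.2]
grip_width: 0.0001
```

>>> apply_moves(plan=[{"tx": 0, "ty": 45, "tz": 0, "rx": 0, "ry": 0, "rz": 0, "jaw": -1}, {"tx": 5, "ty": 90, "tz": 0, "rx": 0, "ry": 0, "rz": 0, "jaw": -1}, {"tx": 10, "ty": 135, "tz": 0, "rx": 0, "ry": 0, "rz": 0, "jaw": -1}, {"tx": 15, "ty": 180, "tz": 0, "rx": 0, "ry": 0, "rz": 0, "jaw": -1}, {"tx": 20, "ty": 220, "tz": 0, "rx": 0, "ry": 0, "rz": 0, "jaw": -1}, {"tx": 20, "ty": 250, "tz": 0, "rx": 0, "ry": 0, "rz": 0, "jaw": -1}, {"tx": 20, "ty": 260, "tz": 0, "rx": 0, "ry": 0, "rz": 0, "jaw": -1}, {"tx": 20, "ty": 260, "tz": 0, "rx": 0, "ry": 0, "rz": 0, "jaw": -1}])

```text
time_s: 28.2
position: [0.5286, 0.2891, 0.2444]
tool_rot: [[0.987, 0.087, -0.138], [0.085, -0.996, -0.015], [-0.139, 0.003, -0.99]]
ft_force: [-0.0, -0.1, 0.3]
grip_width: 0.0001
```

```bash
python3 - <<'E'
from tgt import *
push([.638,.3017,.055],.0925,-.1,.035)
push([.638,.3017,.055],.0925,-.1,.1)
E
python3 snap.py wrist w18
```

```text
shift mm [  15.6    3.9 -140.8] rotvec [0.003 0.001 0.006] seat xyz now [-135.4   -2.4  172.2] 0.0001395384716524371
shift mm [ 24.7   4.7 -76.5] rotvec [0.003 0.001 0.006] seat xyz now [-135.4   -2.4  172.2] 0.0001395384716524371
28.25 [0.5288 0.288  0.2447] [-0.55202895 -0.11497841 -0.33881719] [-1.5 -0.6  0.4 -0.1  0.  -0.1]
```

View pics/w18.png

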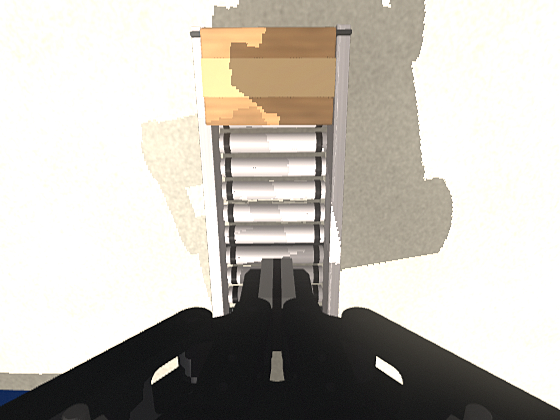

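The short carton looks square between the rails at the stop. I'll lower and nudge it lightly.

>>> apply_moves(plan=[{"tx": 5, "ty": 3, "tz": -30, "rx": 0, "ry": 0, "rz": 0.005, "jaw": -1}, {"tx": 14, "ty": 4, "tz": -65, "rx": 0, "ry": 0, "rz": 0.005, "jaw": -1}, {"tx": 15, "ty": 4, "tz": -100, "rx": 0, "ry": 0, "rz": 0.005, "jaw": -1}, {"tx": 15, "ty": 4, "tz": -125, "rx": 0, "ry": 0, "rz": 0.005, "jaw": -1}, {"tx": 15, "ty": 4, "tz": -137, "rx": 0, "ry": 0, "rz": 0.005, "jaw": -1}, {"tx": 15, "ty": 4, "tz": -139, "rx": 0, "ry": 0, "rz": 0.005, "jaw": -1}, {"tx": 23, "ty": 5, "tz": -140, "rx": 0, "ry": 0, "rz": 0.005, "jaw": -1}, {"tx": 28, "ty": 5, "tz": -141, "rx": 0, "ry": 0, "rz": 0.005, "jaw": -1}, {"tx": 30, "ty": 5, "tz": -141, "rx": 0, "ry": 0, "rz": 0.005, "jaw": -1}, {"tx": 31, "ty": 5, "tz": -141, "rx": 0, "ry": 0, "rz": 0.005, "jaw": -1}, {"tx": 31, "ty": 5, "tz": -141, "rx": 0, "ry": 0, "rz": 0.005, "jaw": -1}])

```text
time_s: 29.35
position: [0.56, 0.2931, 0.1039]
tool_rot: [[0.986, 0.09, -0.138], [0.089, -0.996, -0.015], [-0.138, 0.003, -0.99]]
ft_force: [0.3, -0.7, 0.7]
grip_width: 0.0002
```

Run:
```python
from tgt import *
push([.638,.3017,.055],.0925,-.081,.035)
```

```text
shift mm [ 3.   1.7 -3. ] rotvec [0.003 0.001 0.002] seat xyz now [-84.5  -1.4  37.5] 0.00015044493826018904
```

>>> apply_moves(plan=[{"tx": 1, "ty": 1, "tz": 0, "rx": 0, "ry": 0, "rz": 0, "jaw": -1}, {"tx": 2, "ty": 1, "tz": 0, "rx": 0, "ry": 0, "rz": 0, "jaw": -1}])

```text
time_s: 29.55
position: [0.5618, 0.2941, 0.1042]
tool_rot: [[0.986, 0.091, -0.138], [0.089, -0.996, -0.016], [-0.139, 0.003, -0.99]]
ft_force: [-1.8, -1.5, 2.9]
grip_width: -0.0003
```

>>> apply_moves(plan=[{"tx": 0.5, "ty": 0, "tz": 0, "rx": 0, "ry": 0, "rz": 0, "jaw": -1}, {"tx": 1, "ty": 0, "tz": 0, "rx": 0, "ry": 0, "rz": 0, "jaw": -1}])

```text
time_s: 29.75
position: [0.5622, 0.2941, 0.1044]
tool_rot: [[0.986, 0.091, -0.139], [0.089, -0.996, -0.016], [-0.14, 0.003, -0.99]]
ft_force: [-4.3, -0.9, 4.5]
grip_width: 0.0001
```

>>> apply_moves(plan=[{"tx": 0.5, "ty": 0, "tz": 0, "rx": 0, "ry": 0, "rz": 0, "jaw": -1}, {"tx": 1, "ty": 0, "tz": 0, "rx": 0, "ry": 0, "rz": 0, "jaw": -1}])

```text
time_s: 29.95
position: [0.5627, 0.2941, 0.1048]
tool_rot: [[0.986, 0.091, -0.14], [0.09, -0.996, -0.016], [-0.141, 0.003, -0.99]]
ft_force: [-6.4, -0.8, 6.1]
grip_width: -0.0001
```

The short carton is firm as well: 6.4 N with no movement, so it is on the stop. I'll retreat and take a final look.

>>> apply_moves(plan=[{"tx": -5, "ty": 0, "tz": 1, "rx": 0, "ry": 0, "rz": 0, "jaw": -1}, {"tx": -15, "ty": -1, "tz": 3, "rx": 0, "ry": 0, "rz": 0, "jaw": -1}, {"tx": -20, "ty": -1, "tz": 20, "rx": 0, "ry": 0, "rz": 0, "jaw": -1}, {"tx": -20, "ty": -1, "tz": 60, "rx": 0, "ry": 0, "rz": 0, "jaw": -1}, {"tx": -20, "ty": -1, "tz": 105, "rx": 0, "ry": 0, "rz": 0, "jaw": -1}, {"tx": -40, "ty": -20, "tz": 140, "rx": 0, "ry": 0, "rz": 0, "jaw": -1}, {"tx": -70, "ty": -50, "tz": 160, "rx": 0, "ry": 0, "rz": 0, "jaw": -1}, {"tx": -100, "ty": -80, "tz": 180, "rx": 0, "ry": 0, "rz": 0, "jaw": -1}, {"tx": -110, "ty": -100, "tz": 190, "rx": 0, "ry": 0, "rz": 0, "jaw": -1}, {"tx": -110, "ty": -100, "tz": 190, "rx": 0, "ry": 0, "rz": 0, "jaw": -1}, {"tx": -110, "ty": -100, "tz": 190, "rx": 0, "ry": 0, "rz": 0, "jaw": -1}])

```text
time_s: 31.05
position: [0.4526, 0.1943, 0.2947]
tool_rot: [[0.986, 0.09, -0.139], [0.089, -0.996, -0.015], [-0.14, 0.003, -0.99]]
ft_force: [0.9, 0.5, -0.2]
grip_width: 0.0
```

```bash
python3 snap.py scene s20; python3 snap.py side d20
python3 - <<'E'
import cv2
a=cv2.imread("pics/s20.png");b=cv2.imread("pics/d20.png")
cv2.imwrite("pics/c20.png",cv2.resize(cv2.hconcat([a[80:350,60:460],b[80:350,80:480]]),None,fx=1,fy=1))
E
```

```text
31.1 [0.4528 0.1946 0.2942] [0.76246313 0.58635841 0.14698822] [ 0.4  1.2 -0.3 -0.1  0.2 -0. ]
31.15 [0.4529 0.1947 0.2939] [ 0.45948753  0.4506986  -0.65984638] [ 0.1  0.7 -0.3  0.   0.3 -0.1]
```

View pics/c20.png

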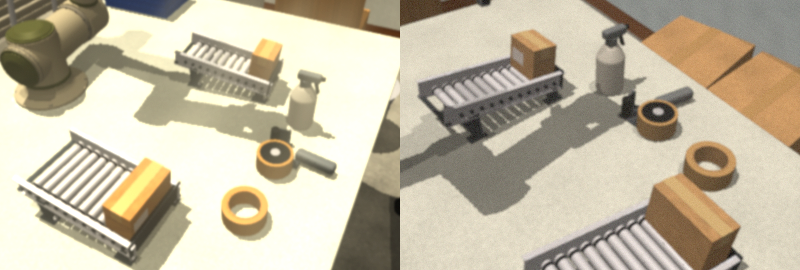

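Both cartons sit upright at their stops, the tape gun, tape roll and spray bottle appear where they were, and the robot is clear. Handing in.

```bash
python3 -c "
from rig import env
print(env.close_job())"
```

```text
the job is handed in; nothing more can be done
None
```

I set the long carton on the wide lane and the short carton on the narrow lane. Both are upright, across the lane between the rails, and against the end stop. I lowered each one tilted to match the slope until the wrist force showed it touching the rollers, then let go. The job was handed in at about 31 s of the 61 s allowed.

- **Against the stop:** with closed fingers I pushed each carton gently down the lane. The long one resisted about 7 N and the short one about 6.4 N, and neither moved.
- **Squareness:** in the wrist pictures both are square to within about 1–2°, and within about 1 mm of the middle of the lane.
- **Bystanders:** by eye in the last pictures, the tape gun, tape roll and spray bottle stand where they did. I didn't measure this.
- **Check that disagreed:** the wrist camera put the carton centres at x ≈ -37 mm (long) and -38 mm (short) in the lane frame, not the -33 mm expected at the stop. Since neither carton gave way when pushed, I put the 4–5 mm down to my estimate of the stop face, possibly the thickness of its rubber.

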